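# Lay out the washed cooker parts on the turntable

## Robot

A 6-joint arm with a two-finger parallel gripper is mounted at the origin on the work surface. World frame = base frame: x ahead of the robot, y to its left, z up, the work surface at z = 0. Lengths are in m, angles in rad, forces in N, time in s.
With the tool pointing down it reaches from about 0.35 to 0.775 m from the base axis. Payload 7.3 kg.
Tool frame: the origin (TCP) lies at the very end of the fingers, on their centre line; the grasp point (between the pads) lies 19 mm behind it; x points along the fingers, y is the direction in which the jaws open and shut, and the axes are right-handed (so a half turn about x gives the same grasp; the last joint's range is limited). The gripper opens to 92 mm and grips with 3 to 60 N. Pads are 19 mm wide; open, the fingers measure 130 mm over their backs; the gripper's body (75 mm by 190 mm) begins 47 mm behind the grasp point.
Start: joints at [1.152, 0.342, 1.524, -0, 1.275, -0.146], TCP at [0.141, 0.506, 0.227] pointing down, gripper open.
Joint ranges: [-2.53, 2.53], [-0.77, 2.02], [0.04, 2.7], [-1, 4.14], [0.28, 2.66], [-3.11, 3.11]. Speed limits (rad/s): [2.57, 2.57, 3.14, 3.14, 3.14, 3.14].

## Interface

Orientations are given as [roll, pitch, yaw] about the fixed x, y, z axes, in that order (R = Rz(yaw) Ry(pitch) Rx(roll)).
In Python, from cell import observe, vision, job gives the robot as it stands.
- The arm moves only by the tool send_rows, never from a script. Its argument "motion" is a list of rows, each an object with "hand": the opening, from -1 (shut) to 1 (fully open), so that 0 is half open; "slide": the shift along the tool's x, y, z in mm, a list of three; "spin": the turn about the tool's x in rad. In form: [{"hand": hand, "slide": [tx, ty, tz], "spin": spin}, ...]. A call has 1 to 8 rows; each row shifts and turns the pose as measured when the row begins, along the tool's axes as they then stand; what a row does not reach is not made up. A row lasts 1/10 s, in which the tool goes at most 50 mm and 8.59 degrees, less where a joint would pass 70% of its speed; a pose out of reach is approached as far as the arm can. A call with a gripper value outside its range is refused whole. The fingers move at their own pace and stop on an object; "grip_force" is the grip in N (left out, the last holds). Time passes only in rows, so rows that do not move let the fingers close. It gives the time, the measured TCP pose, the force and the opening at its end, in the units of the state.
- observe(): the state, without advancing time (a new reading comes with each control period).
- vision.read_camera(name): name is "scene" or "top" or "wrist"; returns a dict with "pixels" (400x640x3 uint8, blue, green, red), "range_z" (400x640 float32, m along the optical axis (not along the pixel's ray), 0 where there is no reading), "fx", "fy", "cx", "cy" (pixels), "world_from_camera" (4x4, takes a point from camera to world coordinates); the wrist camera has in their place "T_tool_cam" (4x4, takes a point from camera to tool coordinates, whose origin is the TCP and whose axes are the tool frame's). Camera axes: x right, y down, z forward; pixel columns grow to the right and rows downward; lengths in m; the calibration is good to about 2 mm. A picture is of the moment at which its call begins: read the wrist's pose just before it.
- job.hand_in(): hands the job in, once; it reports no verdict.
Trained networks look in a picture, given as the dict that the camera call returned (one of the last four; its "shot" number tells which), for a name from the list of things; names that differ only in an ending like _2 or _b are one class to them, and where a whole thing is asked for, a point or a joint stands for the part that bears it (a point fixed in the world has none). Each returns a list of dicts, best first, with "conf" (0 to 1); they miss things now and then, are a little off and sometimes report something else, mostly with a low value. They report only what shows in the picture. A call takes as long as a camera call. They do not tell look-alikes from the thing itself.
- vision.search_frame(picture, thing): "uv" ([column, row] in pixels, amid what is visible of it).
- vision.cut_out(picture, thing): "mask" (400x640 bool, what is visible of it) and "uv" ([column, row] in pixels, amid what is visible of it).
The state is a dict: "time": time; "qpos": joint angles; "qvel": joint speeds; "joint_efforts": joint torques, N m; "tool_pos": TCP position; "tool_rot": TCP orientation; "contact_force": force on the tool from outside, world axes, zero at the start; "torque": the same for the moment, N m; "opening": finger opening in m.
Only numpy, scipy, OpenCV 4.12 (cv2) and the standard library are available. Lean on these libraries where they do the work, as an engineer would, in place of code of your own. Each camera call takes 0.05 s, during which the arm holds its last target.

## Task

Lay out the washed cooker parts on the wooden turntable: the aluminium separator disc centred on the green mat, and the grey gasket ring flat on top of the disc and centred around its knob. Stand the steel whistle upright in the middle of the cream canister's lid, and stand the yellow funnel, mouth down, midway between the canister and the amber jar. Leave the canister and the jar standing where they are.

Things in the scene. Friction and masses are not known exactly. Their poses are not given: they have to be found in the camera images.
- separator_center (a point): Aluminium cooker separator: a flat disc 124 mm across and 8 mm thick with a ring of dark holes and an upright grip knob in the middle, 14 mm across, rising from the disc's face (8 mm up) to 34 mm above the underside. Loose, about 120 g, starts knob up on the counter. Point: on the axis, 17 mm above the underside. z up through the knob. Pick it up by the knob.
- gasket_center (a point): Grey firm gasket ring lying flat: outside diameter 110 mm, hole 86 mm, so the band is 12 mm wide, 12 mm thick. Loose, about 50 g, starts on the counter. Point: centre of the ring, 6 mm above its underside; z is the ring's axis. Pinch the band at any one place, one finger inside the ring and one outside, 49 mm from the centre; it is too wide to grasp across.
- whistle_center (a point): Steel cooker whistle (weight valve): an upright little cylinder 26 mm across with a thin black band, narrower towards the rounded top, 45 mm tall. Loose, about 80 g, starts standing on the counter. Point: its centre, 22.5 mm above its foot. z up.
- funnel_center (a point): Yellow plastic funnel standing mouth down: mouth 72 mm across, 95 mm tall overall, the cone tapers to 18 mm across at 45 mm up and from there the spout tapers to 14 mm at the top. Loose, about 40 g, starts on the counter. Point: on the axis 47.5 mm above the mouth's edge. z up through the spout. Pick it up by the spout.
- turntable: Round wooden turntable, 360 mm across, stiff: it does not turn. Origin: centre of its underside on the counter; its top is flat, 22 mm above that. Its own axes are x, y across and z up: the canister and the jar stand at x = 55 mm, one at y = +97 and the other at y = -97 mm (which is which varies); the mat is near x = -112 mm, y = 0. A blue shaker (36 mm across, 50 tall) and a little steel tumbler (36 mm across, 45 tall) also stand on it at x = -75, y = +125 and -125 mm.
- mat: Round flat green mat, 130 mm across, 4 mm thick, fixed on the turntable. Origin: centre of its underside, so its top is 4 mm higher.
- canister: Cream ceramic canister with a closed flat lid, 82 mm across at the lid, 112 mm tall to the flat lid top (no knob). Loose and about 700 g, stands on the turntable. Origin: centre of its underside, z up.
- jar: Amber glass jar with a red lid, 66 mm across, 100 mm tall. Loose, about 450 g, stands on the turntable. Origin: centre of its underside, z up.
Mind the look-alikes: they are no part of the job. There is more than one size of the canister; the one meant has the size given above.

How it is judged:
By the outcome, as a careful person would: the job done as asked, in the order asked, and still so for the second after the job is handed in, with the robot touching nothing.
It also fails if it takes over 115 s, if anything falls off the work surface, if the arm or the gripper's body presses on something with over 40 N, if the wrist force passes 120 N, or if a joint passes its speed limit or range.

## Working session

There is one attempt and no reset: what is moved stays moved. The work goes in short steps, Python scripts to look and compute and a tool call to move; the robot and the scene stay as the last step left them, time stands still between calls to the robot, and variables do not carry over. Pictures are saved under pics/ and viewed, and the job is handed in when it is done.

Besides the shell and the picture viewer there is one more tool, called after "Request:" by a JSON object that holds its "fn" and its "kwargs". send_rows: Moves the arm, as the interface text tells. Its arguments: {"type":"object","properties":{"motion":{"type":"array","items":{"type":"object","properties":{"hand":{"type":"number"},"slide":{"type":"array","items":{"type":"number"}},"spin":{"type":"number"}}}},"grip_force":{"type":"number"}},"required":["motion"]}

```bash
ls; mkdir -p pics; python3 - <<'E'
from cell import observe, vision, job
import cv2,pickle
s=observe(); print({k:(v if not hasattr(v,'tolist') else v.tolist()) for k,v in s.items()})
for n in ("scene","top"):
    p=vision.read_camera(n); cv2.imwrite(f'pics/{n}0.png',p['pixels']); pickle.dump(p,open(f'{n}0.pkl','wb'))
    print(n,p['fx'],p['fy'],p['cx'],p['cy'],p['world_from_camera'])
E
```

```text
pics
{'time': 0.0, 'qpos': [1.151969828128612, 0.3427300942437435, 1.5250227216227241, -8.670572785309287e-07, 1.2754103284286118, -0.14595306163435876], 'qvel': [-0.002301799658064038, 0.0004821980939945656, -0.0001678818429522471, -0.0006749704325690356, -0.00041157229221492936, -0.00158874395699169], 'joint_efforts': [-0.0006344560461002402, -43.12433481216431, -24.422121047973633, 0.07177384570240974, 0.05603531375527382, -0.0001252291531272931], 'tool_pos': [0.1412722643649545, 0.5052056002139667, 0.2260391553998223], 'tool_rot': [-1.7162214593385268, 1.5692258358706508, -1.9890946433107781], 'contact_force': [-0.23956409314401492, 0.009601231389750386, -0.4098444193244913], 'torque': [-0.011742815736947517, 0.007894284569488161, 0.04955479956400637], 'opening': 0.0914197957939426}
scene 400.2080956048934 400.2080956048934 314.17647441672614 199.66852714887347 [[ 2.23983374e-02  8.32653462e-01 -5.53341239e-01  1.04666040e+00]
 [ 9.99624852e-01 -2.73790523e-02 -7.36124360e-04  6.63961672e-02]
 [-1.57628952e-02 -5.53117167e-01 -8.32954339e-01  9.05866989e-01]
 [ 0.00000000e+00  0.00000000e+00  0.00000000e+00  1.00000000e+00]]
top 413.42540449865993 413.42540449865993 320.32882898614304 204.38539501350363 [[ 0.0118378  -0.99593977  0.08924034  0.39271351]
 [-0.99992724 -0.01158343  0.00336785  0.06781261]
 [-0.00232047 -0.08927371 -0.99600443  1.24127955]
 [ 0.          0.          0.          1.        ]]
```

View pics/scene0.png

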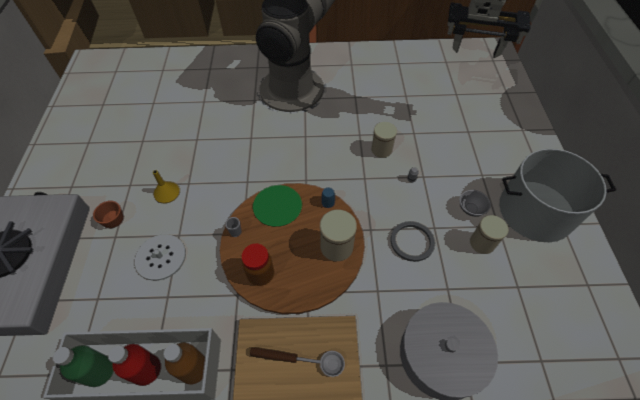

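View pics/top0.png

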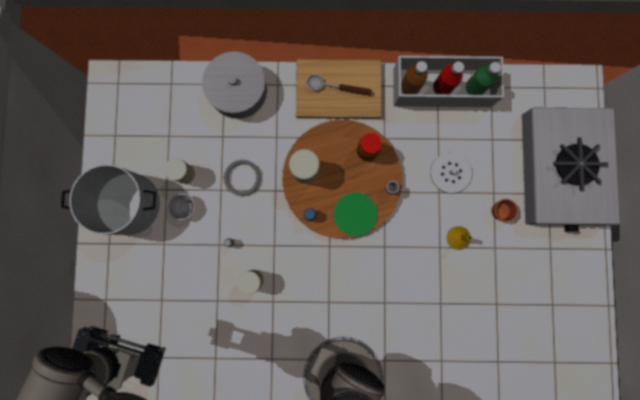

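The scene view shows the separator at (160,257), the funnel at (166,190), the gasket at (412,240) and the whistle at (412,175). The turntable canister is at (338,235), with look-alike canisters at (384,138) and (489,234). The jar is at (257,263) and the mat at (278,206). Next I'll measure them.

```bash
cat > h.py <<'E'
import numpy as np, cv2, pickle
from scipy.spatial.transform import Rotation as R
def cloud(p,W=None):
    W=p['world_from_camera'] if W is None else W
    z=p['range_z']; v,u=np.mgrid[0:400,0:640]
    P=np.stack([(u-p['cx'])/p['fx']*z,(v-p['cy'])/p['fy']*z,z],-1)
    Q=P@W[:3,:3].T+W[:3,3]; Q[z<=0]=np.nan
    return Q
def tool_T(s):
    T=np.eye(4);T[:3,:3]=R.from_euler('xyz',s['tool_rot']).as_matrix();T[:3,3]=s['tool_pos'];return T
def circ(xy):
    A=np.c_[2*xy,np.ones(len(xy))];b=(xy**2).sum(1)
    for _ in range(6):
        c=np.linalg.lstsq(A,b,rcond=None)[0]; r=np.sqrt(c[2]+c[:2]@c[:2])
        e=np.abs(np.hypot(*(A[:,:2]/2-c[:2]).T)-r); k=e<max(2*np.median(e),.001); A,b=A[k],b[k]
    return c[:2],r
E
python3 - <<'E'
from cell import vision
from h import *
for n in("scene","top"):
    p=vision.read_camera(n); Q=cloud(p)
    for t in ["separator_center","gasket_center","whistle_center","funnel_center","canister","jar","mat","turntable"]:
        for d in vision.cut_out(p,t)[:4]:
            q=Q[d['mask']]; q=q[~np.isnan(q[:,0])]
            zt=np.percentile(q[:,2],95); top=q[q[:,2]>zt-.006] if t!='turntable' else q
            mm=(np.percentile(top,2,0)+np.percentile(top,98,0))/2
            sz=np.percentile(top,98,0)-np.percentile(top,2,0)
            print(n,t,round(d['conf'],2),np.round(d['uv']),d['mask'].sum(),'zt',zt.round(3),'mid',mm.round(3),'sz',sz.round(3))
E
```

```text
scene separator_center 0.62 [159. 258.] 1815 zt 0.011 mid [ 0.606 -0.321  0.014] sz [0.111 0.11  0.017]
scene gasket_center 0.81 [418. 254.] 658 zt 0.015 mid [0.581 0.309 0.013] sz [0.104 0.103 0.006]
scene whistle_center 0.68 [414. 173.] 135 zt 0.047 mid [0.386 0.338 0.045] sz [0.017 0.018 0.007]
scene funnel_center 0.83 [164. 194.] 485 zt 0.083 mid [ 0.411 -0.339  0.088] sz [0.011 0.009 0.019]
scene canister 0.83 [486. 234.] 1024 zt 0.09 mid [0.593 0.482 0.088] sz [0.056 0.058 0.006]
scene canister 0.82 [386. 141.] 713 zt 0.09 mid [0.278 0.267 0.088] sz [0.057 0.056 0.006]
scene canister 0.65 [339. 232.] 1558 zt 0.136 mid [0.603 0.117 0.134] sz [0.072 0.073 0.006]
scene jar 0.7 [255. 264.] 1077 zt 0.124 mid [ 0.665 -0.065  0.122] sz [0.053 0.052 0.006]
scene jar 0.66 [339. 235.] 1492 zt 0.136 mid [0.604 0.117 0.134] sz [0.071 0.071 0.006]
scene mat 0.93 [275. 208.] 1575 zt 0.029 mid [ 0.475 -0.031  0.027] sz [0.116 0.114 0.006]
scene turntable 0.76 [293. 262.] 9945 zt 0.025 mid [0.591 0.008 0.022] sz [0.32  0.326 0.007]
top separator_center 0.87 [451. 171.] 1272 zt 0.012 mid [ 0.60
[... 356 characters left out ...]
 237.] 469 zt 0.087 mid [ 0.409 -0.34   0.091] sz [0.012 0.012 0.014]
top canister 0.96 [177. 172.] 588 zt 0.09 mid [0.592 0.483 0.088] sz [0.057 0.057 0.007]
top canister 0.89 [306. 165.] 822 zt 0.137 mid [0.602 0.117 0.135] sz [0.072 0.071 0.007]
top canister 0.85 [251. 283.] 462 zt 0.09 mid [0.279 0.267 0.088] sz [0.054 0.053 0.007]
top jar 0.83 [368. 145.] 559 zt 0.125 mid [ 0.665 -0.065  0.123] sz [0.052 0.052 0.008]
top mat 0.76 [354. 213.] 1482 zt 0.03 mid [ 0.473 -0.03   0.027] sz [0.115 0.112 0.007]
top turntable 0.91 [338. 177.] 7988 zt 0.026 mid [0.585 0.008 0.022] sz [0.322 0.327 0.011]
top turntable 0.38 [450. 170.] 1276 zt 0.012 mid [ 0.604 -0.319  0.009] sz [0.108 0.111 0.013]
```

```bash
python3 - <<'E'
import pickle,cv2,numpy as np
a=pickle.load(open('scene0.pkl','rb'))['pixels']
def c(x,y,w=80,h=60): return cv2.resize(a[y-h//2:y+h//2,x-w//2:x+w//2],(400,300),interpolation=cv2.INTER_CUBIC)
o=np.vstack([np.hstack([c(160,200),c(160,257)]),np.hstack([c(412,175),c(412,240)])])
cv2.imwrite('pics/crop1.png',np.clip(o*1.6,0,255).astype('uint8'))
E
```

```text
(no output)
```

View pics/crop1.png

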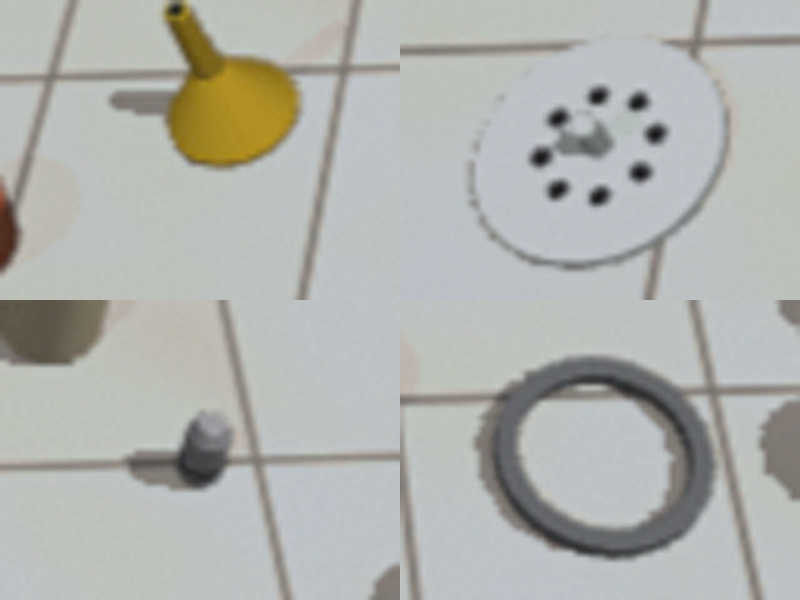

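Sizes and heights match. The turntable canister has its lid at about 0.135 - 0.022 = 0.113 m, against roughly 0.09 m for the two look-alikes. The crop confirms the funnel, separator, whistle and gasket. Now a planning helper.

```bash
cat > plan.py <<'E'
import sys,json
from cell import observe
from h import *
def plan(x,y,z,yaw=None,vmax=45,s=None):
    """yaw: world heading (deg) of the jaw axis, mod 180; prints rows"""
    s=s or observe();T=tool_T(s);Rm=T[:3,:3]
    cur=np.arctan2(Rm[1,1],Rm[0,1]); sp=0
    if yaw is not None:
        d=(np.radians(yaw)-cur+np.pi/2)%np.pi-np.pi/2
        sp=-d  # tool x down
    d=np.array([x,y,z])-T[:3,3]
    n=max(1,int(np.ceil(max(np.linalg.norm(d)*1000/vmax,abs(sp)/.14))))
    print('t',round(s['time'],2),'tcp',np.round(s['tool_pos'],4),'jawdeg',round(np.degrees(cur),1),'tilt',np.round(Rm[:2,0],4),'q',np.round(s['qpos'],2),'open',round(s['opening'],4),'F',np.round(s['contact_force'],1))
    print('remaining mm',np.round(d*1000,1),'spin',round(sp,3),'rows',n)
    rows=[]
    for i in range(n):
        Ri=Rm@R.from_rotvec([sp*i/n,0,0]).as_matrix()
        t=Ri.T@d*1000/n
        rows.append({"slide":[round(float(v),1) for v in t],"spin":round(sp/n,3)})
    if abs(sp)<1e-3: print(n,'x',rows[0]['slide'])
    else: print(json.dumps(rows))
if __name__=='__main__':
    a=[float(v) for v in sys.argv[1:]]; plan(*a)
E
python3 plan.py .56 -.30 .227 ; python3 - <<'E'
from cell import vision
p=vision.read_camera('wrist');print(p['T_tool_cam'],p['fx'])
E
```

```text
t 1.0 tcp [0.1414 0.5056 0.2268] jawdeg 74.4 tilt [0.0001 0.0001] q [ 1.15  0.34  1.52 -0.    1.28 -0.15] open 0.0918 F [ 0.1  0.4 -0.7]
remaining mm [ 4.186e+02 -8.056e+02  2.000e-01] spin 0 rows 21
21 x [-0.0, -31.6, 29.5]
[[-5.14904234e-04 -2.91887522e-01  9.56452513e-01 -1.58144408e-01]
 [ 9.99999219e-01 -1.23946896e-03  1.60089819e-04 -4.71447409e-04]
 [ 1.13876498e-03  9.56451848e-01  2.91887933e-01 -7.82620153e-02]
 [ 0.00000000e+00  0.00000000e+00  0.00000000e+00  1.00000000e+00]] 285.03342304351725
```

```bash
python3 plan.py .56 -.30 .227 19.4 47
```

```text
t 1.05 tcp [0.1414 0.5056 0.2267] jawdeg 74.4 tilt [0.0001 0.0001] q [ 1.15  0.34  1.52 -0.    1.28 -0.15] open 0.0921 F [-0.2  0.3 -0.1]
remaining mm [ 4.186e+02 -8.056e+02  3.000e-01] spin 0.959 rows 20
[{"slide": [-0.0, -33.2, 31.0], "spin": 0.048}, {"slide": [-0.0, -31.6, 32.6], "spin": 0.048}, {"slide": [-0.0, -30.0, 34.0], "spin": 0.048}, {"slide": [-0.0, -28.4, 35.4], "spin": 0.048}, {"slide": [-0.0, -26.6, 36.8], "spin": 0.048}, {"slide": [-0.0, -24.8, 38.0], "spin": 0.048}, {"slide": [-0.0, -23.0, 39.1], "spin": 0.048}, {"slide": [-0.0, -21.1, 40.2], "spin": 0.048}, {"slide": [-0.0, -19.1, 41.2], "spin": 0.048}, {"slide": [-0.0, -17.1, 42.0], "spin": 0.048}, {"slide": [-0.0, -15.1, 42.8], "spin": 0.048}, {"slide": [-0.0, -13.0, 43.5], "spin": 0.048}, {"slide": [-0.0, -10.9, 44.1], "spin": 0.048}, {"slide": [-0.0, -8.8, 44.5], "spin": 0.048}, {"slide": [-0.0, -6.7, 44.9], "spin": 0.048}, {"slide": [-0.0, -4.5, 45.2], "spin": 0.048}, {"slide": [-0.0, -2.3, 45.3], "spin": 0.048}, {"slide": [-0.0, -0.2, 45.4], "spin": 0.048}, {"slide": [-0.0, 2.0, 45.3], "spin": 0.048}, {"slide": [-0.0, 4.2, 45.2], "spin": 0.048}]
```

Request:
{"fn": "send_rows", "kwargs": {"motion": [{"hand":1,"slide":[0,-33,31],"spin":0.048},{"hand":1,"slide":[0,-31.5,32.5],"spin":0.048},{"hand":1,"slide":[0,-30,34],"spin":0.048},{"hand":1,"slide":[0,-28.5,35.5],"spin":0.048},{"hand":1,"slide":[0,-26.5,37],"spin":0.048},{"hand":1,"slide":[0,-25,38],"spin":0.048},{"hand":1,"slide":[0,-23,39],"spin":0.048},{"hand":1,"slide":[0,-21,40],"spin":0.048}], "grip_force": 25}}

```text
time: 1.85
tool_pos: [0.3108, 0.1766, 0.2263]
tool_rot: [1.377, 1.565, 0.717]
contact_force: [1.0, 0.7, -0.3]
opening: 0.0917
```

```bash
python3 plan.py .56 -.30 .227 19.4 47
```

```text
t 1.85 tcp [0.3108 0.1766 0.2263] jawdeg 52.2 tilt [0.0042 0.0036] q [ 0.3   0.02  1.93  0.    1.18 -0.61] open 0.0917 F [ 1.   0.7 -0.3]
remaining mm [ 249.2 -476.6    0.7] spin 0.572 rows 12
[{"slide": [-0.1, -18.6, 40.8], "spin": 0.048}, {"slide": [-0.1, -16.7, 41.6], "spin": 0.048}, {"slide": [-0.1, -14.7, 42.3], "spin": 0.048}, {"slide": [-0.1, -12.6, 43.0], "spin": 0.048}, {"slide": [-0.1, -10.6, 43.6], "spin": 0.048}, {"slide": [-0.1, -8.5, 44.0], "spin": 0.048}, {"slide": [-0.1, -6.4, 44.4], "spin": 0.048}, {"slide": [-0.1, -4.3, 44.6], "spin": 0.048}, {"slide": [-0.1, -2.1, 44.8], "spin": 0.048}, {"slide": [-0.1, 0.0, 44.8], "spin": 0.048}, {"slide": [-0.1, 2.1, 44.8], "spin": 0.048}, {"slide": [-0.1, 4.3, 44.6], "spin": 0.048}]
```

Request:
{"fn": "send_rows", "kwargs": {"motion": [{"hand":1,"slide":[0,-18.5,41],"spin":0.048},{"hand":1,"slide":[0,-16.5,41.5],"spin":0.048},{"hand":1,"slide":[0,-14.5,42.5],"spin":0.048},{"hand":1,"slide":[0,-12.5,43],"spin":0.048},{"hand":1,"slide":[0,-10.5,43.5],"spin":0.048},{"hand":1,"slide":[0,-8.5,44],"spin":0.048},{"hand":1,"slide":[0,-6.5,44.5],"spin":0.048},{"hand":1,"slide":[0,-4.5,44.5],"spin":0.048}]}}

```text
time: 2.65
tool_pos: [0.4789, -0.1582, 0.2286]
tool_rot: [1.389, 1.558, 0.325]
contact_force: [0.7, -0.2, 0.7]
opening: 0.0919
```

Request:
{"fn": "send_rows", "kwargs": {"motion": [{"hand":1,"slide":[0,-2,45],"spin":0.048},{"hand":1,"slide":[0,0,45],"spin":0.048},{"hand":1,"slide":[0,2,45],"spin":0.048},{"hand":1,"slide":[0,4,44.5],"spin":0.048},{"hand":1,"slide":[0,0,0],"spin":0},{"hand":1,"slide":[0,0,0],"spin":0}]}}

```text
time: 3.25
tool_pos: [0.5604, -0.3328, 0.2256]
tool_rot: [1.647, 1.559, 0.376]
contact_force: [-0.4, 0.6, 0.1]
opening: 0.0917
```

```bash
cat > wr.py <<'E'
import sys
from cell import observe,vision
from h import *
def shot(name=None,gain=1.5):
    s=observe();T=tool_T(s);p=vision.read_camera('wrist')
    Q=cloud(p,T@p['T_tool_cam'])
    if name: cv2.imwrite(f'pics/{name}.png',np.clip(p['pixels']*gain,0,255).astype('uint8'))
    return s,T,p,Q
E
python3 - <<'E'
from wr import *
s,T,p,Q=shot('w1')
print(s['tool_pos'],s['tool_rot'])
for d in vision.cut_out(p,'separator_center')[:2]:
    q=Q[d['mask']];q=q[~np.isnan(q[:,0])]
    k=q[q[:,2]>.028]; print(d['conf'],d['uv'],'knob',len(k),(k.min(0)+k.max(0))/2,k.mean(0),np.ptp(k,axis=0))
    m=d['mask'].astype('uint8');c=max(cv2.findContours(m,0,cv2.CHAIN_APPROX_NONE)[0],key=len)[:,0]
    print('touch border',c.min(0),c.max(0)); 
    W=T@p['T_tool_cam'];r=np.c_[(c[:,0]-p['cx'])/p['fx'],(c[:,1]-p['cy'])/p['fy'],np.ones(len(c))]@W[:3,:3].T
    z=(0.008-W[2,3])/r[:,2]; e=W[:3,3]+r*z[:,None]; print('circle',circ(e[:,:2]))
E
```

```text
[ 0.56036561 -0.33281324  0.22561781] [1.64719826 1.55905146 0.37587704]
0.68 [355.8, 178.2] knob 97 [ 0.60582378 -0.32308038  0.03234124] [ 0.60534422 -0.32255561  0.03348077] [0.01317208 0.0135368  0.00791315]
touch border [309 132] [400 221]
circle (array([ 0.60545015, -0.32227462]), np.float64(0.06057686938236361))
```

View pics/w1.png

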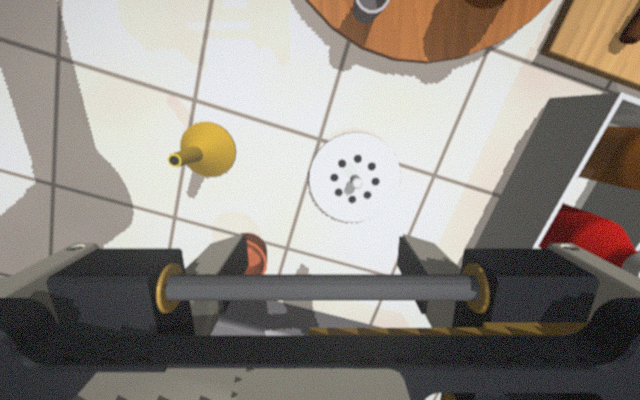

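The wrist view shows the disc at (356,178) with its knob near (355,184). The wrist fit gives its centre at (0.6055, -0.3225), and the fixed cameras agree to about 2 mm.

```bash
python3 plan.py .6054 -.3224 .08 19.4 40
```

```text
t 3.35 tcp [ 0.5601 -0.3319  0.2261] jawdeg 17.2 tilt [0.0109 0.004 ] q [-0.66  0.58  1.15  0.01  1.41 -0.96] open 0.0917 F [-0.3 -0.1 -0.1]
remaining mm [  45.3    9.5 -146.1] spin -0.038 rows 4
[{"slide": [36.7, 11.1, 1.1], "spin": -0.009}, {"slide": [36.7, 11.1, 1.2], "spin": -0.009}, {"slide": [36.7, 11.1, 1.3], "spin": -0.009}, {"slide": [36.7, 11.1, 1.4], "spin": -0.009}]
```

Request:
{"fn": "send_rows", "kwargs": {"motion": [{"hand":0.2,"slide":[37,11,1],"spin":-0.01},{"hand":0.2,"slide":[37,11,1],"spin":-0.01},{"hand":0.2,"slide":[37,11,1],"spin":-0.01},{"hand":0.2,"slide":[37,11,1],"spin":-0.008},{"hand":0.2,"slide":[0,0,0],"spin":0},{"hand":0.2,"slide":[0,0,0],"spin":0}]}}

```text
time: 3.95
tool_pos: [0.6072, -0.3144, 0.0827]
tool_rot: [1.17, 1.552, -0.052]
contact_force: [-0.1, 0.4, 0.7]
opening: 0.0557
```

```bash
python3 plan.py .6054 -.3224 .0115 19.4 25
```

```text
t 3.95 tcp [ 0.6072 -0.3144  0.0827] jawdeg 20.0 tilt [ 0.0183 -0.0009] q [-0.59  0.75  1.23  0.01  1.15 -0.95] open 0.0557 F [-0.1  0.4  0.7]
remaining mm [ -1.8  -8.  -71.2] spin 0.01 rows 3
[{"slide": [23.7, -1.9, 2.1], "spin": 0.003}, {"slide": [23.7, -1.9, 2.1], "spin": 0.003}, {"slide": [23.7, -1.9, 2.2], "spin": 0.003}]
```

Request:
{"fn": "send_rows", "kwargs": {"motion": [{"hand":0,"slide":[12,-1.5,1.5],"spin":0.003},{"hand":0,"slide":[12,-1.5,1.5],"spin":0.003},{"hand":0,"slide":[12,-1,1],"spin":0.003},{"hand":0,"slide":[12,-1,1],"spin":0},{"hand":0,"slide":[0,0,0],"spin":0},{"hand":0,"slide":[0,0,0],"spin":0}]}}

```text
time: 4.55
tool_pos: [0.6059, -0.3232, 0.0379]
tool_rot: [0.989, 1.544, -0.243]
contact_force: [-0.5, -0.1, -0.3]
opening: 0.0462
```

```bash
python3 plan.py .6054 -.3224 .0115 19.4 25
```

```text
t 4.55 tcp [ 0.6059 -0.3232  0.0379] jawdeg 19.4 tilt [ 0.0257 -0.0064] q [-0.61  0.8   1.27  0.01  1.05 -0.95] open 0.0462 F [-0.5 -0.1 -0.3]
remaining mm [ -0.5   0.8 -26.4] spin -0.0 rows 2
2 x [13.2, -0.4, -0.7]
```

Request:
{"fn": "send_rows", "kwargs": {"motion": [{"hand":0,"slide":[0,0,0],"spin":0},{"hand":0,"slide":[0,0,0],"spin":0},{"hand":0,"slide":[0,0,0],"spin":0},{"hand":0,"slide":[0,0,0],"spin":0}]}}

```text
time: 4.95
tool_pos: [0.6064, -0.3237, 0.0391]
tool_rot: [0.967, 1.543, -0.265]
contact_force: [-0.4, 0.6, 0.8]
opening: 0.0459
```

```bash
python3 plan.py .6054 -.3224 .0115 19.4 25;python3 plan.py .6054 -.3224 .0115 19.4 25
```

```text
t 4.95 tcp [ 0.6064 -0.3237  0.0391] jawdeg 19.4 tilt [ 0.0273 -0.0074] q [-0.61  0.8   1.27  0.01  1.05 -0.95] open 0.0459 F [-0.4  0.6  0.8]
remaining mm [ -1.    1.3 -27.6] spin -0.0 rows 2
2 x [13.8, -0.6, -1.0]
t 4.95 tcp [ 0.6064 -0.3237  0.0391] jawdeg 19.4 tilt [ 0.0273 -0.0074] q [-0.61  0.8   1.27  0.01  1.05 -0.95] open 0.0459 F [-0.4  0.6  0.8]
remaining mm [ -1.    1.3 -27.6] spin -0.0 rows 2
2 x [13.8, -0.6, -1.0]
```

Request:
{"fn": "send_rows", "kwargs": {"motion": [{"hand":0,"slide":[16,-0.5,-1],"spin":0},{"hand":0,"slide":[10,-0.5,-1],"spin":0},{"hand":-0.5,"slide":[2,0,0],"spin":0}]}}

```text
time: 5.25
tool_pos: [0.6066, -0.3227, 0.0117]
tool_rot: [0.936, 1.54, -0.296]
contact_force: [0.2, -0.1, -0.1]
opening: 0.0416
```

```bash
python3 plan.py .6054 -.3224 .0115 19.4 25
```

```text
t 5.25 tcp [ 0.6066 -0.3227  0.0117] jawdeg 19.4 tilt [ 0.0298 -0.0091] q [-0.6   0.83  1.29  0.01  1.   -0.95] open 0.0416 F [ 0.2 -0.1 -0.1]
remaining mm [-1.2  0.3 -0.2] spin 0.0 rows 1
1 x [0.2, -1.0, -0.7]
```

Now close on the knob.

Request:
{"fn": "send_rows", "kwargs": {"motion": [{"hand":-1,"slide":[0.3,-1,-0.7],"spin":0},{"hand":-1,"slide":[0.3,0,0],"spin":0},{"hand":-1,"slide":[0.3,0,0],"spin":0},{"hand":-1,"slide":[0.3,0,0],"spin":0},{"hand":-1,"slide":[0.3,0,0],"spin":0}], "grip_force": 25}}

```text
time: 5.75
tool_pos: [0.6057, -0.3227, 0.0114]
tool_rot: [0.917, 1.539, -0.315]
contact_force: [-1.3, -0.6, 1.4]
opening: 0.013
```

Request:
{"fn": "send_rows", "kwargs": {"motion": [{"hand":-1,"slide":[-15,0,0],"spin":0},{"hand":-1,"slide":[-30,0,0],"spin":0},{"hand":-1,"slide":[-40,0,0],"spin":0},{"hand":-1,"slide":[-40,0,0],"spin":0},{"hand":-1,"slide":[-20,0,0],"spin":0}]}}

```text
time: 6.25
tool_pos: [0.5994, -0.32, 0.1606]
tool_rot: [1.015, 1.546, -0.218]
contact_force: [-0.0, 0.1, -0.6]
opening: 0.0129
```

```bash
python3 plan.py .473 -.031 .16 19.4 40
```

```text
t 6.25 tcp [ 0.5994 -0.32    0.1606] jawdeg 19.4 tilt [ 0.0246 -0.0054] q [-0.61  0.67  1.17  0.01  1.29 -0.95] open 0.0129 F [-0.   0.1 -0.6]
remaining mm [-126.4  289.    -0.6] spin 0.0 rows 8
8 x [-0.5, -2.9, -39.3]
```

Request:
{"fn": "send_rows", "kwargs": {"motion": [{"hand":-1,"slide":[0,-3,-30],"spin":0},{"hand":-1,"slide":[0,-3,-40],"spin":0},{"hand":-1,"slide":[0,-3,-40],"spin":0},{"hand":-1,"slide":[0,-3,-40],"spin":0},{"hand":-1,"slide":[0,-3,-40],"spin":0},{"hand":-1,"slide":[0,-3,-40],"spin":0},{"hand":-1,"slide":[0,-3,-40],"spin":0},{"hand":-1,"slide":[0,-3,-20],"spin":0}]}}

```text
time: 7.05
tool_pos: [0.4797, -0.0501, 0.1673]
tool_rot: [0.893, 1.522, -0.345]
contact_force: [1.2, -0.0, -1.2]
opening: 0.013
```

```bash
python3 plan.py .473 -.031 .12 19.4 40;  python3 - <<'E'
from wr import *
s,T,p,Q=shot('w2')
E
```

```text
t 7.05 tcp [ 0.4797 -0.0501  0.1673] jawdeg 19.1 tilt [ 0.0462 -0.0166] q [-0.26  0.3   1.77 -0.    1.03 -0.59] open 0.013 F [ 1.2 -0.  -1.2]
remaining mm [ -6.7  19.1 -47.3] spin -0.005 rows 2
[{"slide": [23.3, -0.9, -10.8], "spin": -0.003}, {"slide": [23.3, -0.9, -10.8], "spin": -0.003}]
```

View pics/w2.png

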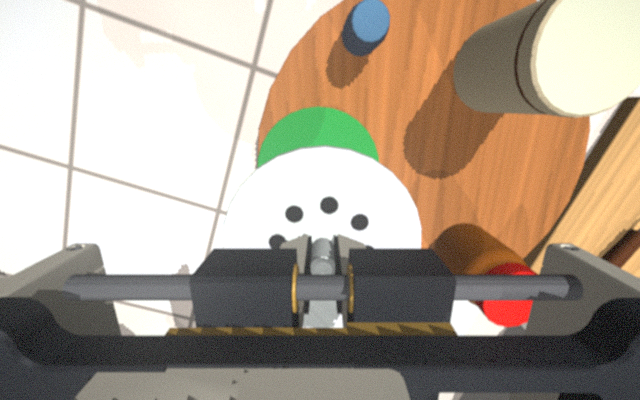

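The disc is held, and the mat is visible at (318,130). Tool tilt is drifting slowly (about 0.05 rad), so I'll watch it. First I'll refine the target centres from the saved pictures.

```bash
python3 - <<'E'
from h import *
def fit(p,m,z):
    c=max(cv2.findContours(m.astype('uint8'),0,cv2.CHAIN_APPROX_NONE)[0],key=len)[:,0]
    W=p['world_from_camera'];r=np.c_[(c[:,0]-p['cx'])/p['fx'],(c[:,1]-p['cy'])/p['fy'],np.ones(len(c))]@W[:3,:3].T
    e=W[:3,3]+r*((z-W[2,3])/r[:,2])[:,None]; return circ(e[:,:2])
for n in('scene','top'):
    p=pickle.load(open(n+'0.pkl','rb'));Q=cloud(p);hsv=cv2.cvtColor(p['pixels'],cv2.COLOR_BGR2HSV)
    near=lambda x,y,r:np.hypot(Q[...,0]-x,Q[...,1]-y)<r
    g=(hsv[...,0]>45)&(hsv[...,0]<80)&(hsv[...,1]>120)&near(.474,-.03,.09); print(n,'mat',fit(p,g,.026))
    print(n,'can',fit(p,near(.603,.117,.07)&(Q[...,2]>.125),.134),'jar',fit(p,near(.665,-.065,.06)&(Q[...,2]>.115),.122))
    wood=(Q[...,2]>.012)&near(.582,.008,.2)
    print(n,'table',fit(p,wood,.022))
    print(n,'gasket',fit(p,near(.582,.309,.07)&(Q[...,2]>.006),.012))
E
```

```text
scene mat (array([ 0.47484118, -0.03199416]), np.float64(0.06285917810999136))
scene can (array([0.6038794, 0.1171286]), np.float64(0.040869425488772024)) jar (array([ 0.6656071 , -0.06517883]), np.float64(0.028728504795918763))
scene table (array([0.5822836 , 0.00817514]), np.float64(0.17877568631294727))
scene gasket (array([0.58178316, 0.30917807]), np.float64(0.05437971908492653))
top mat (array([ 0.47501939, -0.03067048]), np.float64(0.06219735955457526))
top can (array([0.60155598, 0.11781242]), np.float64(0.03976448221289915)) jar (array([ 0.66448642, -0.06575296]), np.float64(0.028036177362025662))
top table (array([0.58149366, 0.00801898]), np.float64(0.17761621658438775))
top gasket (array([0.58149547, 0.30958052]), np.float64(0.053465189782693025))
```

```bash
python3 plan.py .4745 -.031 .06 19.4 30
```

```text
t 7.1 tcp [ 0.4785 -0.0484  0.1673] jawdeg 19.1 tilt [ 0.045  -0.0154] q [-0.26  0.3   1.77 -0.    1.03 -0.59] open 0.0131 F [-1.7  3.6 -2.1]
remaining mm [  -4.    17.4 -107.3] spin -0.004 rows 4
[{"slide": [26.7, -0.5, -5.2], "spin": -0.001}, {"slide": [26.7, -0.5, -5.2], "spin": -0.001}, {"slide": [26.7, -0.5, -5.2], "spin": -0.001}, {"slide": [26.7, -0.5, -5.2], "spin": -0.001}]
```

Request:
{"fn": "send_rows", "kwargs": {"motion": [{"hand":-1,"slide":[27,-0.5,-5],"spin":0},{"hand":-1,"slide":[27,-0.5,-5],"spin":0},{"hand":-1,"slide":[27,-0.5,-5],"spin":0},{"hand":-1,"slide":[20,-0.5,-5],"spin":0}]}}

```text
time: 7.5
tool_pos: [0.4797, -0.0316, 0.0709]
tool_rot: [0.928, 1.506, -0.306]
contact_force: [0.4, -0.5, -0.8]
opening: 0.013
```

```bash
python3 plan.py .4745 -.031 .041 19.4 30; python3 - <<'E'
from wr import *
s,T,p,Q=shot('w3')
E
python3 plan.py .4745 -.031 .041 19.4 30
```

```text
t 7.5 tcp [ 0.4797 -0.0316  0.0709] jawdeg 19.3 tilt [ 0.0619 -0.0196] q [-0.22  0.43  1.9  -0.01  0.75 -0.55] open 0.013 F [ 0.4 -0.5 -0.8]
remaining mm [ -5.2   0.6 -29.9] spin -0.001 rows 2
[{"slide": [14.7, -3.1, -1.7], "spin": -0.001}, {"slide": [14.7, -3.1, -1.7], "spin": -0.001}]
t 7.55 tcp [ 0.4779 -0.0308  0.0684] jawdeg 19.3 tilt [ 0.0574 -0.0184] q [-0.22  0.43  1.9  -0.01  0.75 -0.55] open 0.0131 F [-2.5  0.  -4.7]
remaining mm [ -3.4  -0.2 -27.4] spin -0.001 rows 1
[{"slide": [27.2, -4.5, -2.0], "spin": -0.001}]
```

View pics/w3.png

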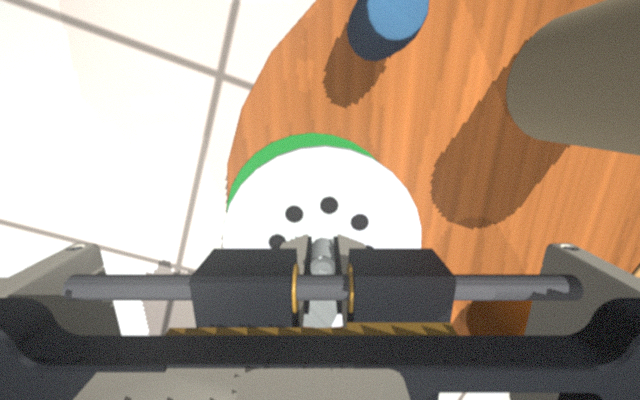

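Request:
{"fn": "send_rows", "kwargs": {"motion": [{"hand":-1,"slide":[15,-2.5,-1],"spin":0},{"hand":-1,"slide":[11,-2,-1],"spin":0}]}}

```text
time: 7.75
tool_pos: [0.4763, -0.0316, 0.0437]
tool_rot: [0.928, 1.507, -0.306]
contact_force: [0.4, 0.2, -0.5]
opening: 0.0129
```

```bash
python3 - <<'E'
from wr import *
shot('w4')
E
python3 plan.py .474 -.031 .039 19.4 30
```

```text
t 7.8 tcp [ 0.4756 -0.0315  0.0426] jawdeg 19.3 tilt [ 0.0592 -0.0189] q [-0.22  0.47  1.93 -0.01  0.67 -0.55] open 0.0129 F [-1.  -0.4 -1.8]
remaining mm [-1.6  0.5 -3.6] spin -0.001 rows 1
[{"slide": [3.5, -1.5, -1.2], "spin": -0.001}]
```

Request:
{"fn": "send_rows", "kwargs": {"motion": [{"hand":-1,"slide":[2.5,-1.5,-0.5],"spin":0},{"hand":-1,"slide":[1.5,-0.5,0],"spin":0}]}}

```text
time: 8.0
tool_pos: [0.475, -0.0325, 0.0401]
tool_rot: [0.928, 1.506, -0.307]
contact_force: [0.2, 0.3, -0.3]
opening: 0.0133
```

```bash
python3 - <<'E'
from wr import *
shot('w5')
E
python3 plan.py .474 -.031 .039 19.4 30
```

```text
t 8.05 tcp [ 0.4752 -0.0326  0.0402] jawdeg 19.3 tilt [ 0.0619 -0.0196] q [-0.23  0.48  1.94 -0.01  0.66 -0.56] open 0.0131 F [ 0.  -0.7 -1. ]
remaining mm [-1.2  1.6 -1.2] spin -0.001 rows 1
[{"slide": [1.1, -0.7, -1.9], "spin": -0.001}]
```

Request:
{"fn": "send_rows", "kwargs": {"motion": [{"hand":-1,"slide":[2,-0.7,-1.5],"spin":0},{"hand":-0.8,"slide":[0,0,0],"spin":0},{"hand":-0.6,"slide":[0,0,0],"spin":0},{"hand":-0.5,"slide":[0,0,0],"spin":0}]}}

```text
time: 8.45
tool_pos: [0.4758, -0.0319, 0.0401]
tool_rot: [0.932, 1.501, -0.302]
contact_force: [-0.6, 0.0, 0.8]
opening: 0.0212
```

```bash
python3 plan.py .474 -.031 .039 19.4 30
```

```text
t 8.45 tcp [ 0.4758 -0.0319  0.0401] jawdeg 19.3 tilt [ 0.0663 -0.0207] q [-0.22  0.48  1.94 -0.01  0.65 -0.55] open 0.0212 F [-0.6  0.   0.8]
remaining mm [-1.8  0.9 -1.1] spin -0.001 rows 1
[{"slide": [1.0, -1.5, -1.5], "spin": -0.001}]
```

Open to clear the knob and rise, moving back and up; then look.

Request:
{"fn": "send_rows", "kwargs": {"motion": [{"hand":-0.3,"slide":[0,0,0],"spin":0},{"hand":-0.3,"slide":[-20,1,0],"spin":0},{"hand":0,"slide":[-45,0,0],"spin":0},{"hand":0,"slide":[-45,0,0],"spin":0},{"hand":0,"slide":[-45,0,0],"spin":0}]}}

```text
time: 8.95
tool_pos: [0.4629, -0.0276, 0.194]
tool_rot: [0.914, 1.516, -0.321]
contact_force: [0.6, -0.3, -1.5]
opening: 0.0454
```

```bash
python3 - <<'E'
from wr import *
for n in ('top','scene'):
    p=vision.read_camera(n);Q=cloud(p)
    near=np.hypot(Q[...,0]-.475,Q[...,1]+.031)<.085
    m=near&(Q[...,2]>.0305)&(Q[...,2]<.045)
    # disc: bright
    b=near&(p['pixels'].min(2)>np.percentile(p['pixels'].min(2)[m],30)*.6)&m
    cv2.imwrite(f'pics/{n}_a.png',np.clip(p['pixels']*1.5,0,255).astype('uint8'))
    k=Q[near&(Q[...,2]>.052)&(Q[...,2]<.07)]
    print(n,'knob',len(k),k.mean(0) if len(k) else 0, 'discz',np.nanmedian(Q[m][:,2]),(np.nanpercentile(Q[m],2,0)+np.nanpercentile(Q[m],98,0))/2)
shot('w6')
E
python3 plan.py .473 -.031 .12 19.4 40
```

```text
top knob 0 0 discz 0.033936530351484695 [ 0.41997908 -0.01154852  0.03596732]
scene knob 27 [ 0.47616336 -0.03064114  0.05836452] discz 0.034473559270734255 [ 0.47616197 -0.03133283  0.0347319 ]
t 9.1 tcp [ 0.4652 -0.028   0.1955] jawdeg 19.3 tilt [ 0.0599 -0.0191] q [-0.22  0.23  1.78 -0.01  1.07 -0.55] open 0.0459 F [ 0.3  0.6 -0.6]
remaining mm [  7.8  -3.  -75.5] spin -0.002 rows 2
[{"slide": [37.9, 1.3, 1.3], "spin": -0.001}, {"slide": [37.9, 1.3, 1.3], "spin": -0.001}]
```

View pics/w6.png

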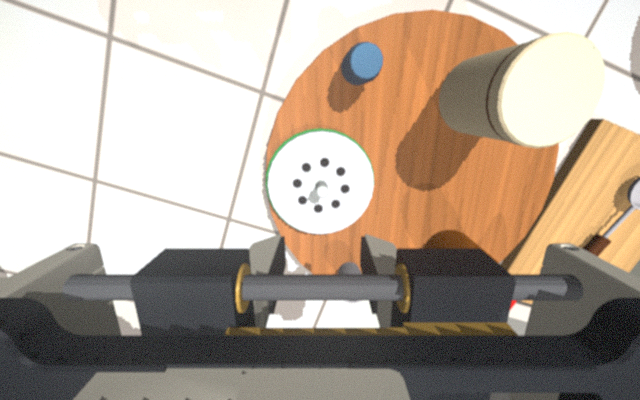

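```bash
python3 - <<'E'
from wr import *
s,T,p,Q=shot()
near=np.hypot(Q[...,0]-.475,Q[...,1]+.031)<.085
hsv=cv2.cvtColor(p['pixels'],cv2.COLOR_BGR2HSV)
W=T@p['T_tool_cam']
def fit(m,z):
    m=cv2.morphologyEx(m.astype('uint8'),cv2.MORPH_OPEN,np.ones((3,3)))
    c=max(cv2.findContours(m,0,cv2.CHAIN_APPROX_NONE)[0],key=len)[:,0]
    r=np.c_[(c[:,0]-p['cx'])/p['fx'],(c[:,1]-p['cy'])/p['fy'],np.ones(len(c))]@W[:3,:3].T
    e=W[:3,3]+r*((z-W[2,3])/r[:,2])[:,None]; return circ(e[:,:2])
white=near&(hsv[...,1]<60)&(Q[...,2]>.026)
green=near&(hsv[...,0]>40)&(hsv[...,0]<85)&(hsv[...,1]>90)
k=Q[near&(Q[...,2]>.052)&(Q[...,2]<.07)]
print('disc',fit(white,.034),'mat+disc',fit(white|green,.03),'knob',k.mean(0),len(k))
g=Q[green]; 
ys,xs=np.nonzero(green); 
r=np.c_[(xs-p['cx'])/p['fx'],(ys-p['cy'])/p['fy'],np.ones(len(xs))]@W[:3,:3].T
e=(W[:3,3]+r*((.026-W[2,3])/r[:,2])[:,None])[:,:2]
d=fit(white,.034)[0]
a=np.degrees(np.arctan2(*(e-d).T[::-1])); rr=np.hypot(*(e-d).T)
for lo in range(-180,180,30):
    k=(a>=lo)&(a<lo+30); print(lo,k.sum(),np.percentile(rr[k],95).round(4) if k.sum()>3 else '')
E
```

```text
disc (array([ 0.52706078, -0.42208148]), np.float64(0.2892591986871741)) mat+disc (array([ 0.5266216 , -0.42673952]), np.float64(0.29133692236739056)) knob [ 0.47550821 -0.03129661  0.05923043] 140
-180 0 
-150 0 
-120 0 
-90 0 
-60 0 
-30 0 
0 49 0.554
30 278 0.5768
60 8 0.3967
90 182 0.4567
120 5 0.211
150 23 0.3326
```

Knob measured at (0.4755, -0.0313), within about 1 mm of the mat centre (0.475, -0.0312), and the disc sits flat. Next the gasket.

```bash
python3 plan.py .51 .28 .25 19.4 40
```

```text
t 9.15 tcp [ 0.4639 -0.0278  0.1934] jawdeg 19.3 tilt [ 0.0557 -0.0181] q [-0.22  0.23  1.78 -0.01  1.07 -0.55] open 0.0459 F [ 0.3  0.6 -0.4]
remaining mm [ 46.1 307.8  56.6] spin -0.002 rows 8
[{"slide": [-7.4, 18.5, -34.2], "spin": -0.0}, {"slide": [-7.4, 18.5, -34.2], "spin": -0.0}, {"slide": [-7.4, 18.5, -34.2], "spin": -0.0}, {"slide": [-7.4, 18.5, -34.2], "spin": -0.0}, {"slide": [-7.4, 18.5, -34.2], "spin": -0.0}, {"slide": [-7.4, 18.5, -34.1], "spin": -0.0}, {"slide": [-7.4, 18.5, -34.1], "spin": -0.0}, {"slide": [-7.4, 18.5, -34.1], "spin": -0.0}]
```

Request:
{"fn": "send_rows", "kwargs": {"motion": [{"hand":0,"slide":[-7.5,18.5,-34],"spin":0},{"hand":0,"slide":[-7.5,18.5,-34],"spin":0},{"hand":0,"slide":[-7.5,18.5,-34],"spin":0},{"hand":0,"slide":[-7.5,18.5,-34],"spin":0},{"hand":0,"slide":[-7.5,18.5,-34],"spin":0},{"hand":0,"slide":[-7.5,18.5,-34],"spin":0},{"hand":0,"slide":[-7.5,18.5,-34],"spin":0},{"hand":0,"slide":[-7.5,18.5,-34],"spin":0}]}}

```text
time: 9.95
tool_pos: [0.5076, 0.2843, 0.2349]
tool_rot: [0.509, 1.534, -0.736]
contact_force: [1.0, 0.5, 0.0]
opening: 0.0459
```

```bash
python3 - <<'E'
from wr import *
s,T,p,Q=shot('w7')
m=(np.hypot(Q[...,0]-.582,Q[...,1]-.309)<.07)&(Q[...,2]>.006)&(Q[...,2]<.02)
print(m.sum())
m=cv2.morphologyEx(m.astype('uint8'),cv2.MORPH_OPEN,np.ones((3,3)))
c=max(cv2.findContours(m,0,cv2.CHAIN_APPROX_NONE)[0],key=len)[:,0]
W=T@p['T_tool_cam']
r=np.c_[(c[:,0]-p['cx'])/p['fx'],(c[:,1]-p['cy'])/p['fy'],np.ones(len(c))]@W[:3,:3].T
e=W[:3,3]+r*((.012-W[2,3])/r[:,2])[:,None]; print(circ(e[:,:2]),c.min(0),c.max(0))
E
python3 plan.py .5355 .2931 .06 19.4 40
```

```text
2070
(array([0.58243057, 0.30853811]), np.float64(0.05409660704367207)) [337 130] [417 208]
t 10.0 tcp [0.5081 0.2898 0.2354] jawdeg 18.9 tilt [ 0.0291 -0.0204] q [ 0.4   0.44  1.35 -0.03  1.33  0.08] open 0.046 F [-1.6  2.5  0.1]
remaining mm [  27.4    3.3 -175.4] spin -0.009 rows 5
[{"slide": [35.2, 4.7, 0.1], "spin": -0.002}, {"slide": [35.2, 4.7, 0.2], "spin": -0.002}, {"slide": [35.2, 4.7, 0.2], "spin": -0.002}, {"slide": [35.2, 4.7, 0.2], "spin": -0.002}, {"slide": [35.2, 4.7, 0.2], "spin": -0.002}]
```

View pics/w7.png

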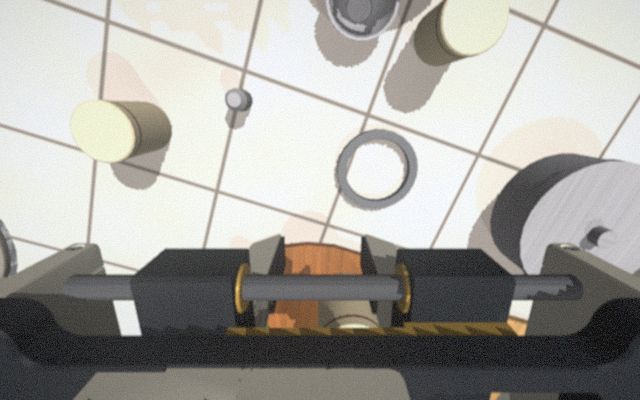

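Request:
{"fn": "send_rows", "kwargs": {"motion": [{"hand":0,"slide":[36,5,0],"spin":0},{"hand":0,"slide":[36,5,0],"spin":0},{"hand":0,"slide":[36,5,0],"spin":0},{"hand":0,"slide":[36,4,0],"spin":0},{"hand":0,"slide":[25,4,0],"spin":-0.01}]}}

```text
time: 10.5
tool_pos: [0.5329, 0.2967, 0.0551]
tool_rot: [0.485, 1.538, -0.74]
contact_force: [-0.2, -0.9, 0.8]
opening: 0.046
```

```bash
python3 - <<'E'
from wr import *
shot('w8')
E
python3 plan.py .5357 .293 .002 19.4 40
```

```text
t 10.55 tcp [0.5312 0.2956 0.0509] jawdeg 19.8 tilt [ 0.0181 -0.0244] q [ 0.4   0.67  1.5  -0.04  0.97  0.07] open 0.0455 F [-0.3 -1.4 -3.2]
remaining mm [  4.5  -2.6 -48.9] spin 0.008 rows 2
[{"slide": [24.5, 1.4, 1.3], "spin": 0.004}, {"slide": [24.5, 1.4, 1.3], "spin": 0.004}]
```

View pics/w8.png

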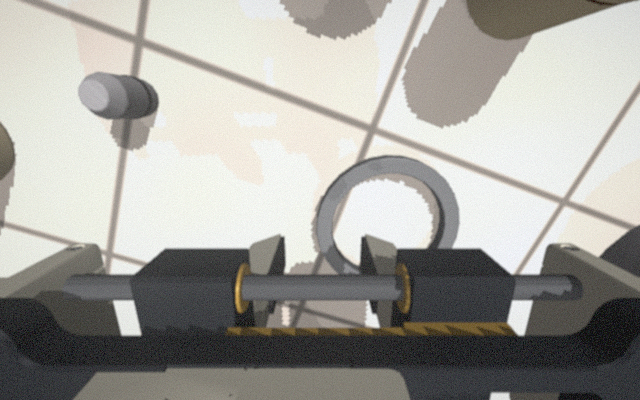

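Request:
{"fn": "send_rows", "kwargs": {"motion": [{"hand":0,"slide":[24,2,2],"spin":0.004},{"hand":0,"slide":[18,1.5,1.5],"spin":0.004},{"hand":-0.2,"slide":[3,0,0],"spin":0}]}}

```text
time: 10.85
tool_pos: [0.5336, 0.2906, 0.0002]
tool_rot: [-0.01, 1.541, -1.243]
contact_force: [-0.3, -0.3, 23.7]
opening: 0.0418
```

```bash
python3 plan.py .5357 .293 .002 19.4 40
```

```text
t 10.85 tcp [5.336e-01 2.906e-01 2.000e-04] jawdeg 19.3 tilt [ 0.0095 -0.0279] q [ 0.39  0.74  1.52 -0.04  0.88  0.07] open 0.0418 F [-0.3 -0.3 23.7]
remaining mm [2.1 2.4 1.8] spin -0.001 rows 1
[{"slide": [-1.9, 2.8, -1.5], "spin": -0.001}]
```

Request:
{"fn": "send_rows", "kwargs": {"motion": [{"hand":-0.2,"slide":[-2.5,3,-1.5],"spin":0},{"hand":-1,"slide":[0,0,0],"spin":0},{"hand":-1,"slide":[0,0,0],"spin":0},{"hand":-1,"slide":[0,0,0],"spin":0},{"hand":-1,"slide":[0,0,0],"spin":0},{"hand":-1,"slide":[0,0,0],"spin":0}], "grip_force": 20}}

```text
time: 11.45
tool_pos: [0.5358, 0.2931, 0.0047]
tool_rot: [0.007, 1.541, -1.226]
contact_force: [-0.8, -0.7, -0.2]
opening: 0.0122
```

```bash
python3 plan.py .5357 .293 .002 19.4 40
```

```text
t 11.45 tcp [0.5358 0.2931 0.0047] jawdeg 19.3 tilt [ 0.0099 -0.0276] q [ 0.39  0.74  1.51 -0.04  0.89  0.08] open 0.0122 F [-0.8 -0.7 -0.2]
remaining mm [-0.1 -0.1 -2.7] spin -0.001 rows 1
1 x [2.7, -0.1, 0.0]
```

Request:
{"fn": "send_rows", "kwargs": {"motion": [{"hand":-1,"slide":[-20,0,0],"spin":0},{"hand":-1,"slide":[-45,0,0],"spin":0},{"hand":-1,"slide":[-45,0,0],"spin":0},{"hand":-1,"slide":[-45,0,0],"spin":0},{"hand":-1,"slide":[-30,0,0],"spin":0}]}}

```text
time: 11.95
tool_pos: [0.5306, 0.2969, 0.1901]
tool_rot: [-0.432, 1.538, -1.665]
contact_force: [-0.1, -0.2, 0.0]
opening: 0.0121
```

```bash
python3 - <<'E'
from wr import *
shot('w9')
E
python3 plan.py .4292 -.0475 .19 19.4 42
```

```text
t 12.0 tcp [0.5324 0.2979 0.1951] jawdeg 19.3 tilt [ 0.004  -0.0298] q [ 0.4   0.53  1.31 -0.03  1.31  0.07] open 0.012 F [0.9 0.7 2.8]
remaining mm [-103.2 -345.4   -5.1] spin -0.001 rows 9
9 x [1.7, -23.5, 32.4]
```

View pics/w9.png

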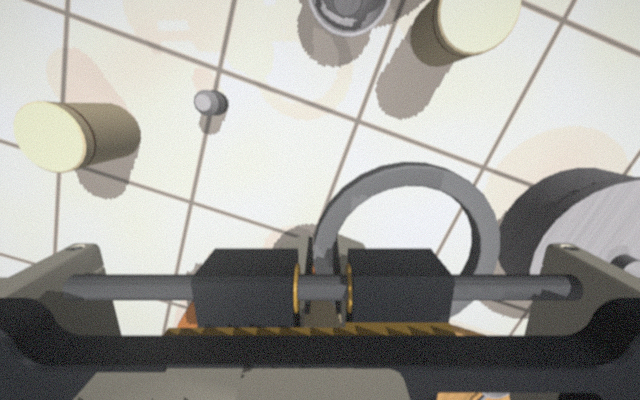

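The ring is held by its near side, centred around (405,240) in the wrist view. Carrying it to the mat.

Request:
{"fn": "send_rows", "kwargs": {"motion": [{"hand":-1,"slide":[0,-18,25],"spin":0},{"hand":-1,"slide":[0,-23.5,32.5],"spin":0},{"hand":-1,"slide":[0,-23.5,32.5],"spin":0},{"hand":-1,"slide":[0,-23.5,32.5],"spin":0},{"hand":-1,"slide":[0,-23.5,32.5],"spin":0},{"hand":-1,"slide":[0,-23.5,32.5],"spin":0},{"hand":-1,"slide":[0,-23.5,32.5],"spin":0},{"hand":-1,"slide":[0,-23.5,32.5],"spin":0}]}}

```text
time: 12.8
tool_pos: [0.4415, -0.006, 0.2043]
tool_rot: [0.083, 1.541, -1.141]
contact_force: [0.6, -1.1, -0.4]
opening: 0.0121
```

```bash
python3 plan.py .4292 -.0475 .16 19.4 42
```

```text
t 12.8 tcp [ 0.4415 -0.006   0.2043] jawdeg 19.9 tilt [ 0.0123 -0.0268] q [-0.17  0.2   1.78 -0.03  1.14 -0.51] open 0.0121 F [ 0.6 -1.1 -0.4]
remaining mm [-12.3 -41.5 -44.3] spin 0.008 rows 2
[{"slide": [22.6, -12.9, 16.8], "spin": 0.004}, {"slide": [22.6, -12.8, 16.8], "spin": 0.004}]
```

Request:
{"fn": "send_rows", "kwargs": {"motion": [{"hand":-1,"slide":[25,-12.5,17],"spin":0.004},{"hand":-1,"slide":[25,-10,12],"spin":0.004},{"hand":-1,"slide":[25,-2,4],"spin":0},{"hand":-1,"slide":[25,-2,3],"spin":0}]}}

```text
time: 13.2
tool_pos: [0.4303, -0.0583, 0.1063]
tool_rot: [0.303, 1.533, -0.936]
contact_force: [0.5, -0.4, 0.2]
opening: 0.012
```

```bash
cat > ring.py <<'E'
from wr import *
vision.read_camera('top') # settle
s,T,p,Q=shot('ringw')
L=(Q-T[:3,3])@T[:3,:3]  # tool coords
gray=np.abs(p['pixels'].astype(int).max(2)-p['pixels'].min(2))<40
m=(np.abs(L[...,0]+.006)<.014)&(L[...,2]>.03)&(L[...,2]<.06)&(np.abs(L[...,1]-.049)<.06)
print('n',m.sum())
# outer edge points: fit with known radii
q=Q[m]; c=(q.mean(0)); 
from scipy.optimize import least_squares
f=lambda v:np.clip(np.abs(np.hypot(L[m][:,1]-v[0],L[m][:,2]-v[1])-.049)-.004,0,1)*1000
r=least_squares(f,[.049,0]);print('ring ctr in tool yz',r.x,r.cost/m.sum())
C=T[:3,:3]@np.r_[-.002,r.x]+T[:3,3];print('ring ctr world',C, 'ring z range',np.percentile(q[:,2],[5,50,95]))
E
python3 ring.py; python3 plan.py .4292 -.0475 .07 19.4 30
```

```text
n 231
ring ctr in tool yz [0.04895985 0.00302455] 0.04036409937588353
ring ctr world [ 0.47516336 -0.04484623  0.10525131] ring z range [0.11033325 0.11121148 0.11217306]
t 13.3 tcp [ 0.4282 -0.0575  0.1046] jawdeg 19.0 tilt [ 0.0157 -0.0287] q [-0.29  0.32  1.95 -0.03  0.84 -0.61] open 0.0126 F [ 0.   0.  -0.3]
remaining mm [  1.   10.  -34.6] spin -0.006 rows 2
[{"slide": [17.1, 2.0, -5.1], "spin": -0.003}, {"slide": [17.1, 2.0, -5.1], "spin": -0.003}]
```

View pics/ringw.png

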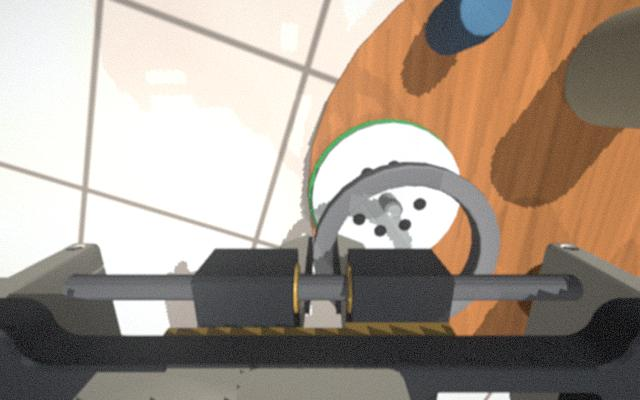

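Request:
{"fn": "send_rows", "kwargs": {"motion": [{"hand":-1,"slide":[12,3,-8],"spin":-0.003},{"hand":-1,"slide":[10,2,-4],"spin":-0.003}]}}

```text
time: 13.5
tool_pos: [0.4307, -0.0453, 0.0837]
tool_rot: [0.227, 1.536, -1.006]
contact_force: [-0.5, -0.5, -0.1]
opening: 0.0124
```

```bash
cat >> ring.py <<'E'
k=Q[(np.hypot(Q[...,0]-.4755,Q[...,1]+.0313)<.012)&(Q[...,2]>.054)&(Q[...,2]<.064)]
k=k if len(k) else np.full((1,3),np.nan)
print('knob',len(k),k.mean(0),(k.min(0)+k.max(0))/2)
E
python3 ring.py; python3 plan.py .4292 -.0465 .07 19.4 30
```

```text
n 233
ring ctr in tool yz [0.04889729 0.00266477] 0.037469794392434655
ring ctr world [ 0.47742586 -0.03113972  0.08514207] ring z range [0.09035559 0.09119802 0.09201331]
knob 326 [ 0.47475545 -0.03123425  0.05918928] [ 0.47565818 -0.03212921  0.05794632]
t 13.6 tcp [ 0.4305 -0.0452  0.0833] jawdeg 19.4 tilt [ 0.0177 -0.0293] q [-0.26  0.36  1.98 -0.03  0.78 -0.58] open 0.0118 F [ 0.3  0.8 -0.1]
remaining mm [ -1.3  -1.3 -13.3] spin -0.0 rows 1
1 x [13.3, -1.8, 0.4]
```

View pics/ringw.png

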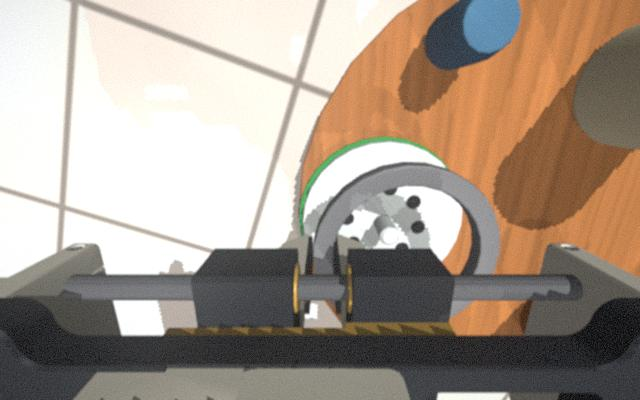

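```bash
python3 plan.py .4287 -.0462 .045 19.4 18
```

```text
t 13.6 tcp [ 0.4305 -0.0452  0.0833] jawdeg 19.4 tilt [ 0.0177 -0.0293] q [-0.26  0.36  1.98 -0.03  0.78 -0.58] open 0.0118 F [ 0.3  0.8 -0.1]
remaining mm [ -1.8  -1.  -38.3] spin -0.0 rows 3
3 x [12.8, -0.8, -0.3]
```

Request:
{"fn": "send_rows", "kwargs": {"motion": [{"hand":-1,"slide":[12,-1,-0.3],"spin":0},{"hand":-1,"slide":[12,-1,-0.3],"spin":0},{"hand":-1,"slide":[10,-1,-0.3],"spin":0}]}}

```text
time: 13.9
tool_pos: [0.4314, -0.0465, 0.052]
tool_rot: [0.338, 1.53, -0.892]
contact_force: [-0.0, -1.1, -1.0]
opening: 0.0122
```

```bash
python3 ring.py; python3 plan.py .4287 -.0462 .040 19.4 18
```

```text
n 234
ring ctr in tool yz [0.04892964 0.00296143] 0.025604386999814373
ring ctr world [ 0.47743678 -0.0327393   0.05337218] ring z range [0.05864455 0.0597094  0.06060828]
knob 62 [ 0.47294194 -0.02660552  0.05635596] [ 0.47411188 -0.02738569  0.05651583]
t 14.0 tcp [ 0.4303 -0.0463  0.0512] jawdeg 19.5 tilt [ 0.0226 -0.0308] q [-0.27  0.41  2.01 -0.04  0.69 -0.58] open 0.0127 F [ 0.6  0.  -0.7]
remaining mm [ -1.6   0.1 -11.2] spin 0.002 rows 1
[{"slide": [11.2, -1.6, -1.1], "spin": 0.002}]
```

View pics/ringw.png

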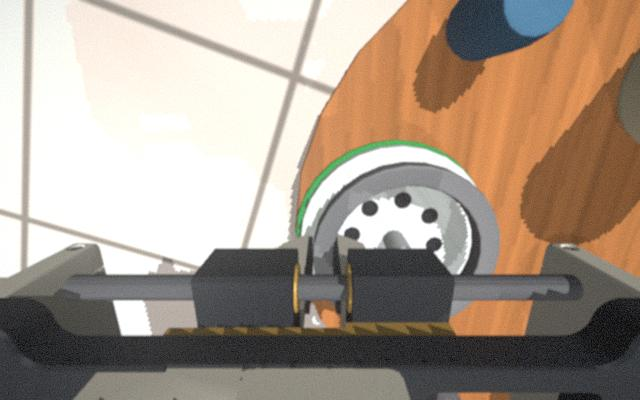

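```bash
python3 plan.py .4284 -.0451 .042 19.4 18
```

```text
t 14.0 tcp [ 0.4303 -0.0463  0.0512] jawdeg 19.5 tilt [ 0.0226 -0.0308] q [-0.27  0.41  2.01 -0.04  0.69 -0.58] open 0.0127 F [ 0.6  0.  -0.7]
remaining mm [-1.9  1.2 -9.2] spin 0.002 rows 1
[{"slide": [9.1, -1.5, -2.2], "spin": 0.002}]
```

Request:
{"fn": "send_rows", "kwargs": {"motion": [{"hand":-1,"slide":[5,-1,-1.3],"spin":0},{"hand":-1,"slide":[4,-1,-1.2],"spin":0}]}}

```text
time: 14.2
tool_pos: [0.4288, -0.0452, 0.0428]
tool_rot: [0.33, 1.531, -0.9]
contact_force: [0.2, 0.1, -1.5]
opening: 0.0123
```

```bash
python3 ring.py; python3 plan.py .4284 -.0451 .04 19.4 18
```

```text
n 234
ring ctr in tool yz [0.04824752 0.00361574] 0.036185157782683795
ring ctr world [ 0.47493649 -0.0322182   0.0450576 ] ring z range [0.05049999 0.05138329 0.05236468]
knob 1 [nan nan nan] [nan nan nan]
t 14.3 tcp [ 0.4283 -0.045   0.0425] jawdeg 19.5 tilt [ 0.0239 -0.0312] q [-0.27  0.43  2.03 -0.04  0.66 -0.58] open 0.0124 F [ 0.   0.1 -0.9]
remaining mm [ 0.1 -0.1 -2.5] spin 0.002 rows 1
[{"slide": [2.6, 0.0, 0.0], "spin": 0.002}]
```

View pics/ringw.png

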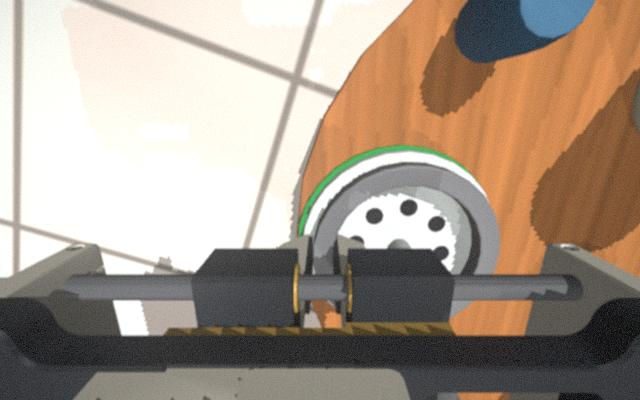

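Request:
{"fn": "send_rows", "kwargs": {"motion": [{"hand":-1,"slide":[2,0,0],"spin":0},{"hand":-1,"slide":[1.5,0,0],"spin":0}]}}

```text
time: 14.5
tool_pos: [0.4288, -0.0452, 0.0393]
tool_rot: [0.327, 1.531, -0.903]
contact_force: [0.5, -0.8, -0.6]
opening: 0.0121
```

```bash
python3 ring.py; python3 plan.py .4284 -.0451 .04 19.4 18
```

```text
n 276
ring ctr in tool yz [0.04425621 0.00940496] 0.08183654230206767
ring ctr world [ 0.4734904  -0.03919774  0.04202817] ring z range [0.03383162 0.04809031 0.0491275 ]
knob 1 [nan nan nan] [nan nan nan]
t 14.6 tcp [ 0.4287 -0.0452  0.0392] jawdeg 19.5 tilt [ 0.0245 -0.0313] q [-0.27  0.44  2.03 -0.04  0.65 -0.57] open 0.0123 F [-0.  -0.1  0.6]
remaining mm [-0.3  0.1  0.8] spin 0.002 rows 1
[{"slide": [-0.8, -0.2, -0.2], "spin": 0.002}]
```

Request:
{"fn": "send_rows", "kwargs": {"motion": [{"hand":-1,"slide":[1.5,-0.2,0],"spin":0},{"hand":-0.85,"slide":[0,0,0],"spin":0},{"hand":-0.7,"slide":[0,0,0],"spin":0},{"hand":-0.55,"slide":[0,0,0],"spin":0},{"hand":-0.4,"slide":[0,0,0],"spin":0}]}}

```text
time: 15.1
tool_pos: [0.4291, -0.0455, 0.0381]
tool_rot: [0.345, 1.53, -0.885]
contact_force: [0.2, 0.8, -0.8]
opening: 0.0244
```

```bash
python3 plan.py .4284 -.0451 .04 19.4 18;python3 - <<'E'
from wr import *
p=vision.read_camera('scene');x=p['pixels'][170:240,230:330];cv2.imwrite('pics/sc2.png',cv2.resize(np.clip(x*1.6,0,255).astype('uint8'),(700,490),interpolation=cv2.INTER_CUBIC))
E
```

```text
t 15.1 tcp [ 0.4291 -0.0455  0.0381] jawdeg 19.5 tilt [ 0.0259 -0.0317] q [-0.27  0.44  2.03 -0.04  0.64 -0.57] open 0.0244 F [ 0.2  0.8 -0.8]
remaining mm [-0.7  0.4  1.9] spin 0.002 rows 1
[{"slide": [-1.9, -0.5, -0.5], "spin": 0.002}]
```

View pics/sc2.png

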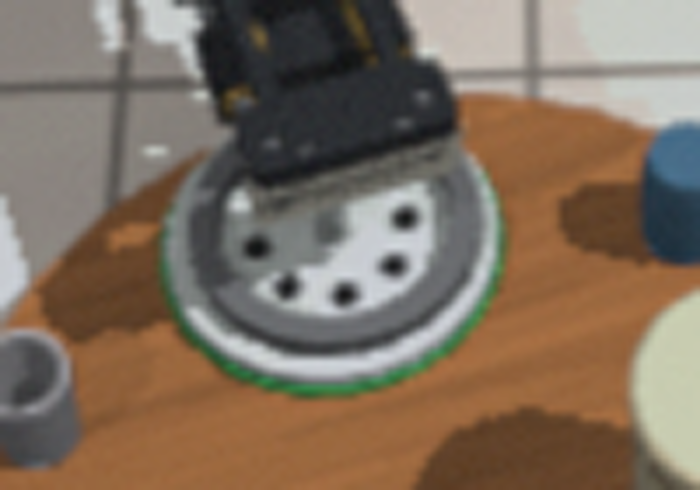

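Request:
{"fn": "send_rows", "kwargs": {"motion": [{"hand":-0.4,"slide":[-20,0,0],"spin":0},{"hand":-0.3,"slide":[-40,0,0],"spin":0},{"hand":0,"slide":[-45,0,0],"spin":0},{"hand":0,"slide":[-45,0,0],"spin":0}]}}

```text
time: 15.55
tool_pos: [0.4215, -0.0399, 0.1871]
tool_rot: [0.051, 1.541, -1.18]
contact_force: [1.6, -0.4, -0.1]
opening: 0.0431
```

```bash
cat > chk.py <<'E'
from wr import *
from scipy.optimize import least_squares
s,T,p,Q=shot('chk')
W=dict(wrist=(p,Q)); t=vision.read_camera('scene'); W['scene']=(t,cloud(t)); t=vision.read_camera('top'); W['top']=(t,cloud(t))
for n,(p,Q) in W.items():
    nr=np.hypot(Q[...,0]-.4755,Q[...,1]+.0313)
    m=(nr>.034)&(nr<.065)&(Q[...,2]>.041)&(Q[...,2]<.051); q=Q[m]
    k=Q[(nr<.013)&(Q[...,2]>.053)&(Q[...,2]<.066)]
    if len(q)<30: print(n,'few',len(q));continue
    f=lambda v:np.clip(np.abs(np.hypot(q[:,0]-v[0],q[:,1]-v[1])-.049)-.005,0,1)*1000
    r=least_squares(f,[.4755,-.0313])
    A=np.c_[q[:,:2]-[.4755,-.0313],np.ones(len(q))]; pl=np.linalg.lstsq(A,q[:,2],rcond=None)[0]
    a=np.degrees(np.arctan2(q[:,1]+.0313,q[:,0]-.4755));
    print(n,len(q),'ring',r.x.round(4),'knob',len(k),k.mean(0).round(4) if len(k) else '','plane',pl.round(4),'angcover',np.unique((a//30)).size)
cv2.imwrite('pics/chks.png',cv2.resize(np.clip(W['scene'][0]['pixels'][160:260,210:350]*1.6,0,255).astype('uint8'),(700,500),interpolation=cv2.INTER_CUBIC))
E
python3 chk.py; python3 plan.py .4284 -.0451 .04 19.4 18
```

```text
wrist 3048 ring [ 0.4754 -0.0298] knob 146 [ 0.475  -0.0316  0.0593] plane [-0.0008  0.0014  0.0459] angcover 12
scene 511 ring [ 0.4751 -0.0285] knob 28 [ 0.4763 -0.0306  0.0583] plane [-0.0023 -0.0025  0.046 ] angcover 12
top 59 ring [ 0.475  -0.0284] knob 0  plane [0.0341 0.2207 0.0341] angcover 3
t 15.7 tcp [ 0.4238 -0.0404  0.1884] jawdeg 19.5 tilt [ 0.0192 -0.0298] q [-0.26  0.19  1.85 -0.03  1.07 -0.58] open 0.0459 F [-0.8  0.5 -0.6]
remaining mm [   4.6   -4.7 -148.4] spin 0.002 rows 9
[{"slide": [16.5, 0.2, 0.1], "spin": 0.0}, {"slide": [16.5, 0.2, 0.1], "spin": 0.0}, {"slide": [16.5, 0.2, 0.1], "spin": 0.0}, {"slide": [16.5, 0.2, 0.1], "spin": 0.0}, {"slide": [16.5, 0.2, 0.1], "spin": 0.0}, {"slide": [16.5, 0.2, 0.1], "spin": 0.0}, {"slide": [16.5, 0.2, 0.1], "spin": 0.0}, {"slide": [16.5, 0.2, 0.1], "spin": 0.0}, {"slide": [16.5, 0.2, 0.1], "spin": 0.0}]
```

View pics/chk.png

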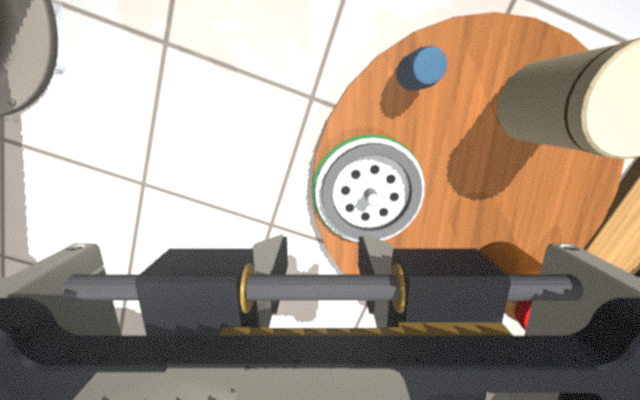

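View pics/chks.png

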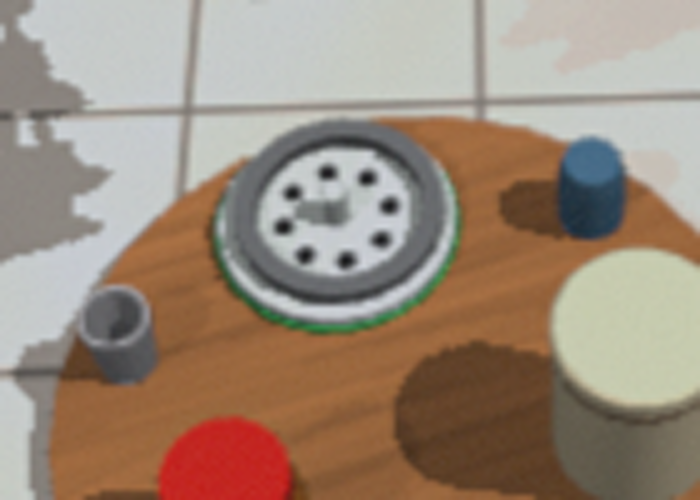

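The ring lies flat, with its top at 0.046 m as it should be. Its centre is about 2 mm from the knob, which is acceptable. Next is the whistle. To keep the gripper body clear of the small canister nearby, I'll use a jaw heading of about -57°.

```bash
python3 plan.py .35 .31 .2 -57 40
```

```text
t 15.7 tcp [ 0.4238 -0.0404  0.1884] jawdeg 19.5 tilt [ 0.0192 -0.0298] q [-0.26  0.19  1.85 -0.03  1.07 -0.58] open 0.0459 F [-0.8  0.5 -0.6]
remaining mm [-73.8 350.4  11.6] spin 1.335 rows 10
[{"slide": [-2.3, 4.7, -35.4], "spin": 0.134}, {"slide": [-2.3, -0.0, -35.8], "spin": 0.134}, {"slide": [-2.3, -4.8, -35.4], "spin": 0.134}, {"slide": [-2.3, -9.4, -34.5], "spin": 0.134}, {"slide": [-2.3, -14.0, -32.9], "spin": 0.134}, {"slide": [-2.3, -18.2, -30.8], "spin": 0.134}, {"slide": [-2.3, -22.1, -28.1], "spin": 0.134}, {"slide": [-2.3, -25.7, -24.9], "spin": 0.134}, {"slide": [-2.3, -28.8, -21.2], "spin": 0.134}, {"slide": [-2.3, -31.3, -17.2], "spin": 0.134}]
```

Request:
{"fn": "send_rows", "kwargs": {"motion": [{"hand":0,"slide":[-2,4.5,-35.5],"spin":0.134},{"hand":0,"slide":[-2,0,-36],"spin":0.134},{"hand":0,"slide":[-2,-5,-35.5],"spin":0.134},{"hand":0,"slide":[-2,-9.5,-34.5],"spin":0.134},{"hand":0,"slide":[-2,-14,-33],"spin":0.134},{"hand":0,"slide":[-2,-18,-31],"spin":0.134},{"hand":0,"slide":[-2,-22,-28],"spin":0.134},{"hand":0,"slide":[-2,-25.5,-25],"spin":0.134}]}}

```text
time: 16.5
tool_pos: [0.3622, 0.2352, 0.185]
tool_rot: [0.822, 1.536, -1.489]
contact_force: [0.7, 0.4, -0.8]
opening: 0.0453
```

Request:
{"fn": "send_rows", "kwargs": {"motion": [{"hand":0,"slide":[0,-29,-21],"spin":0.134},{"hand":0,"slide":[0,-31,-17],"spin":0.13}]}}

```text
time: 16.7
tool_pos: [0.3459, 0.3067, 0.1795]
tool_rot: [0.971, 1.534, -1.614]
contact_force: [0.8, 0.3, 0.4]
opening: 0.0456
```

```bash
cat > wh.py <<'E'
from wr import *
vision.read_camera('top')
s,T,p,Q=shot('wh')
d=np.hypot(Q[...,0]-.3865,Q[...,1]-.3375)
k=Q[(d<.03)&(Q[...,2]>.012)&(Q[...,2]<.055)]; tp=k[k[:,2]>.04]
print(len(k),'all',(k.min(0)+k.max(0))/2,'top',tp.mean(0),(tp.min(0)+tp.max(0))/2,np.ptp(tp,axis=0))
E
python3 wh.py;python3 plan.py .3865 .3375 .08 -57 40
```

```text
520 all [0.38713361 0.33822319 0.03006977] top [0.38699004 0.33811329 0.04395926] [0.38679112 0.33829275 0.04332636] [0.02082614 0.02133975 0.00665138]
t 16.8 tcp [0.3455 0.3084 0.1791] jawdeg -57.8 tilt [-0.002  -0.0362] q [ 0.58  0.29  1.74 -0.03  1.13  1.61] open 0.0463 F [ 0.1 -0.5  0.1]
remaining mm [ 41.   29.1 -99.1] spin -0.015 rows 3
[{"slide": [32.6, -1.9, -17.4], "spin": -0.005}, {"slide": [32.6, -1.8, -17.4], "spin": -0.005}, {"slide": [32.6, -1.7, -17.4], "spin": -0.005}]
```

View pics/wh.png

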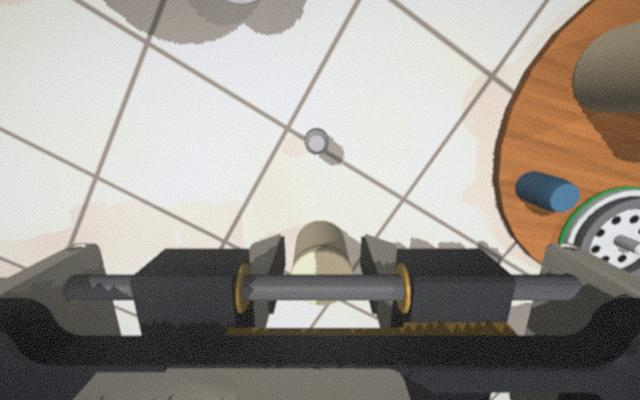

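Request:
{"fn": "send_rows", "kwargs": {"motion": [{"hand":0,"slide":[10,-2,-26],"spin":-0.005},{"hand":0,"slide":[25,-2,-24],"spin":-0.005},{"hand":0,"slide":[35,-2,0],"spin":-0.005},{"hand":0,"slide":[30,-2,0],"spin":0}]}}

```text
time: 17.2
tool_pos: [0.3843, 0.3388, 0.0733]
tool_rot: [0.965, 1.534, -1.592]
contact_force: [-0.3, -0.1, 0.4]
opening: 0.0461
```

```bash
python3 wh.py;python3 plan.py .387 .338 .010 -57 20
```

```text
1265 all [0.38720133 0.33832815 0.02946606] top [0.38807836 0.33900046 0.04400335] [0.38672896 0.33812515 0.04340002] [0.02093591 0.02075504 0.00670952]
t 17.3 tcp [0.382  0.3372 0.0713] jawdeg -56.5 tilt [-0.0075 -0.0411] q [ 0.59  0.51  1.74 -0.04  0.92  1.6 ] open 0.0459 F [-0.8  0.  -0.1]
remaining mm [  5.    0.8 -61.3] spin 0.009 rows 4
[{"slide": [15.3, 0.1, -1.6], "spin": 0.002}, {"slide": [15.3, 0.1, -1.6], "spin": 0.002}, {"slide": [15.3, 0.1, -1.6], "spin": 0.002}, {"slide": [15.3, 0.0, -1.6], "spin": 0.002}]
```

View pics/wh.png

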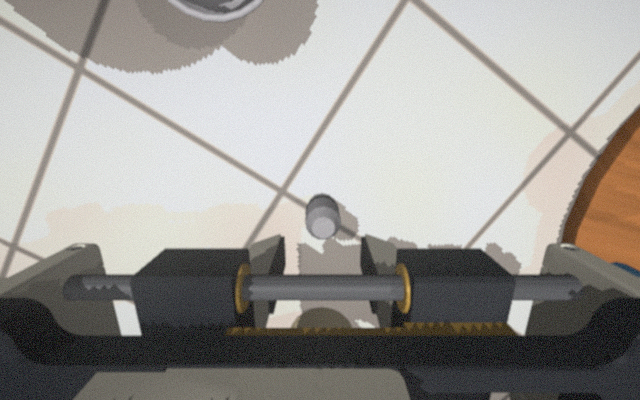

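Request:
{"fn": "send_rows", "kwargs": {"motion": [{"hand":0,"slide":[18,0,-2],"spin":0.002},{"hand":0,"slide":[18,0,-2],"spin":0.002},{"hand":0,"slide":[16,0,-2],"spin":0.002},{"hand":0,"slide":[8,0,-1],"spin":0.002}]}}

```text
time: 17.7
tool_pos: [0.3891, 0.3374, 0.0124]
tool_rot: [0.841, 1.529, -1.723]
contact_force: [0.8, 0.8, 0.7]
opening: 0.0458
```

```bash
python3 plan.py .387 .338 .006 -57 20
```

```text
t 17.7 tcp [0.3891 0.3374 0.0124] jawdeg -56.9 tilt [-0.0062 -0.0408] q [ 0.58  0.61  1.77 -0.04  0.79  1.61] open 0.0458 F [0.8 0.8 0.7]
remaining mm [-2.1  0.6 -6.4] spin 0.003 rows 1
[{"slide": [6.4, -1.8, 1.3], "spin": 0.003}]
```

Request:
{"fn": "send_rows", "kwargs": {"motion": [{"hand":0,"slide":[4,-1,0.7],"spin":0},{"hand":-1,"slide":[0.3,0,0],"spin":0},{"hand":-1,"slide":[0.3,0,0],"spin":0},{"hand":-1,"slide":[0.3,0,0],"spin":0},{"hand":-1,"slide":[0.3,0,0],"spin":0}], "grip_force": 20}}

```text
time: 18.2
tool_pos: [0.389, 0.3378, 0.0096]
tool_rot: [0.892, 1.531, -1.671]
contact_force: [0.3, 0.6, -0.4]
opening: 0.0251
```

```bash
python3 plan.py .387 .338 .006 -57 20
```

```text
t 18.2 tcp [0.389  0.3378 0.0096] jawdeg -56.8 tilt [-0.004  -0.0395] q [ 0.59  0.62  1.77 -0.04  0.78  1.61] open 0.0251 F [ 0.3  0.6 -0.4]
remaining mm [-2.   0.2 -3.6] spin 0.003 rows 1
[{"slide": [3.6, -1.4, 1.5], "spin": 0.003}]
```

Request:
{"fn": "send_rows", "kwargs": {"motion": [{"hand":-1,"slide":[-20,0,0],"spin":0},{"hand":-1,"slide":[-45,0,0],"spin":0},{"hand":-1,"slide":[-45,0,0],"spin":0},{"hand":-1,"slide":[-45,0,0],"spin":0},{"hand":-1,"slide":[-45,0,0],"spin":0}]}}

```text
time: 18.7
tool_pos: [0.3864, 0.3435, 0.2108]
tool_rot: [0.662, 1.52, -1.901]
contact_force: [0.7, 1.0, -2.0]
opening: 0.0255
```

```bash
python3 plan.py .575 .09 .215 -57 42
```

```text
t 18.7 tcp [0.3864 0.3435 0.2108] jawdeg -56.8 tilt [-0.0164 -0.0478] q [ 0.6   0.37  1.53 -0.03  1.28  1.6 ] open 0.0255 F [ 0.7  1.  -2. ]
remaining mm [ 188.6 -253.5    4.2] spin 0.004 rows 8
[{"slide": [0.6, 39.4, -2.4], "spin": 0.0}, {"slide": [0.6, 39.4, -2.4], "spin": 0.0}, {"slide": [0.6, 39.4, -2.4], "spin": 0.0}, {"slide": [0.6, 39.4, -2.4], "spin": 0.0}, {"slide": [0.6, 39.4, -2.5], "spin": 0.0}, {"slide": [0.6, 39.4, -2.5], "spin": 0.0}, {"slide": [0.6, 39.4, -2.5], "spin": 0.0}, {"slide": [0.6, 39.4, -2.5], "spin": 0.0}]
```

Request:
{"fn": "send_rows", "kwargs": {"motion": [{"hand":-1,"slide":[0.5,30,-2.5],"spin":0},{"hand":-1,"slide":[0.5,39.5,-2.5],"spin":0},{"hand":-1,"slide":[0.5,39.5,-2.5],"spin":0},{"hand":-1,"slide":[0.5,39.5,-2.5],"spin":0},{"hand":-1,"slide":[0.5,39.5,-2.5],"spin":0},{"hand":-1,"slide":[0.5,39.5,-2.5],"spin":0},{"hand":-1,"slide":[0.5,39.5,-2.5],"spin":0},{"hand":-1,"slide":[0.5,30,-2],"spin":0}]}}

```text
time: 19.5
tool_pos: [0.5724, 0.1033, 0.2272]
tool_rot: [1.023, 1.533, -1.53]
contact_force: [1.0, 0.8, -0.2]
opening: 0.0255
```

```bash
cat > lid.py <<'E'
from wr import *
vision.read_camera('top')
s,T,p,Q=shot('lid')
d=np.hypot(Q[...,0]-.603,Q[...,1]-.1175)
m=(d<.055)&(Q[...,2]>.125)&(Q[...,2]<.145)
q=Q[m];print(len(q),'mid',(np.percentile(q,1,0)+np.percentile(q,99,0))/2,np.ptp(q,axis=0),np.median(q[:,2]))
m=cv2.morphologyEx(m.astype('uint8'),cv2.MORPH_OPEN,np.ones((3,3)))
c=max(cv2.findContours(m,0,cv2.CHAIN_APPROX_NONE)[0],key=len)[:,0]
e=Q[c[:,1],c[:,0],:2]
# hull only, known radius
e=cv2.convexHull(q[:,:2].astype('float32'))[:,0]
print(circ(e))
from scipy.optimize import least_squares
f=lambda v:np.hypot(e[:,0]-v[0],e[:,1]-v[1])-.0405
print('R fixed',least_squares(f,[.603,.1175],loss='soft_l1',f_scale=.001).x)
L=(Q-T[:3,3])@T[:3,:3]
w=Q[(np.hypot(L[...,1],L[...,2])<.03)&(L[...,0]>-.03)&(L[...,0]<.012)&(L[...,2]<-.008)]
print('whistle-ish tool', len(w))
E
python3 lid.py;python3 plan.py .604 .1183 .16 -57 20
```

```text
6482 mid [0.60335007 0.11650577 0.13391908] [0.08138443 0.08147407 0.01186482] 0.1342089243950832
(array([0.60283709, 0.11610927]), np.float64(0.04073023901723429))
R fixed [0.60284139 0.11617143]
whistle-ish tool 1890
t 19.6 tcp [0.5732 0.102  0.2268] jawdeg -56.4 tilt [ 0.0018 -0.0382] q [ 0.07  0.45  1.36 -0.04  1.34  1.06] open 0.0255 F [-0.6  0.7 -0.8]
remaining mm [ 30.8  16.3 -66.8] spin 0.01 rows 4
[{"slide": [16.5, 0.3, -9.0], "spin": 0.003}, {"slide": [16.5, 0.3, -9.0], "spin": 0.003}, {"slide": [16.5, 0.3, -9.0], "spin": 0.003}, {"slide": [16.5, 0.2, -9.0], "spin": 0.003}]
```

View pics/lid.png

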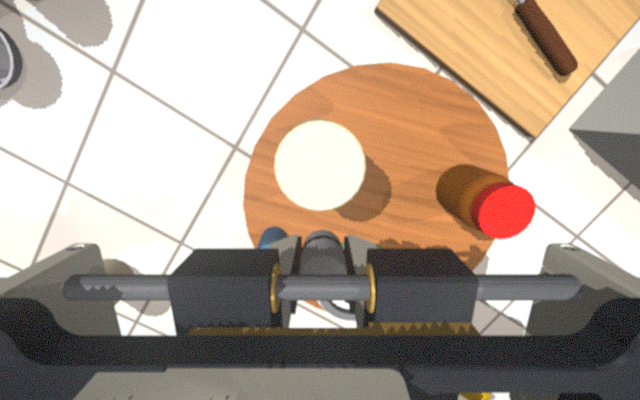

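Request:
{"fn": "send_rows", "kwargs": {"motion": [{"hand":-1,"slide":[0,0,-17],"spin":0},{"hand":-1,"slide":[15,0.3,-13],"spin":0},{"hand":-1,"slide":[20,0.3,-4],"spin":0},{"hand":-1,"slide":[20,0,-2],"spin":0}]}}

```text
time: 20.0
tool_pos: [0.6049, 0.1207, 0.1732]
tool_rot: [1.185, 1.533, -1.373]
contact_force: [0.2, -0.5, -1.1]
opening: 0.0253
```

```bash
python3 - <<'E'
from cell import vision
vision.read_camera('top')
E
python3 plan.py .6041 .1178 .148 -57 20
```

```text
t 20.05 tcp [0.6031 0.1206 0.1693] jawdeg -56.5 tilt [ 0.0012 -0.0371] q [ 0.09  0.56  1.34 -0.04  1.25  1.09] open 0.0257 F [-1.8 -0.6 -3.9]
remaining mm [  1.   -2.8 -21.3] spin 0.009 rows 2
[{"slide": [10.7, 1.1, 0.2], "spin": 0.004}, {"slide": [10.7, 1.1, 0.2], "spin": 0.004}]
```

Request:
{"fn": "send_rows", "kwargs": {"motion": [{"hand":-1,"slide":[12,1.5,0.2],"spin":0},{"hand":-1,"slide":[9,1,0.2],"spin":0}]}}

```text
time: 20.25
tool_pos: [0.6032, 0.119, 0.1482]
tool_rot: [0.991, 1.534, -1.565]
contact_force: [1.2, 1.1, -0.4]
opening: 0.0253
```

```bash
python3 - <<'E'
from cell import vision
vision.read_camera('top')
E
python3 plan.py .6041 .1178 .1436 -57 20
```

```text
t 20.3 tcp [0.6028 0.1188 0.1472] jawdeg -56.4 tilt [-0.0011 -0.0369] q [ 0.09  0.58  1.37 -0.04  1.2   1.09] open 0.0254 F [-1.1 -0.4 -1.1]
remaining mm [ 1.3 -1.  -3.6] spin 0.01 rows 1
[{"slide": [3.6, 1.4, -0.6], "spin": 0.01}]
```

Request:
{"fn": "send_rows", "kwargs": {"motion": [{"hand":-1,"slide":[2,1.2,-0.6],"spin":0},{"hand":-1,"slide":[1,0.2,0],"spin":0}]}}

```text
time: 20.5
tool_pos: [0.6041, 0.1182, 0.1451]
tool_rot: [0.974, 1.534, -1.581]
contact_force: [-0.4, -0.1, -0.5]
opening: 0.0252
```

```bash
python3 - <<'E'
from cell import vision
vision.read_camera('top')
E
python3 plan.py .6041 .1178 .1436 -57 20
```

```text
t 20.55 tcp [0.6042 0.1182 0.1452] jawdeg -56.4 tilt [ 0.     -0.0367] q [ 0.09  0.58  1.37 -0.04  1.2   1.09] open 0.0254 F [ 0.   0.  -0.2]
remaining mm [-0.1 -0.4 -1.6] spin 0.011 rows 1
[{"slide": [1.7, 0.3, 0.3], "spin": 0.011}]
```

Request:
{"fn": "send_rows", "kwargs": {"motion": [{"hand":-1,"slide":[1.3,0.3,0],"spin":0},{"hand":-1,"slide":[0.6,0,0],"spin":0}]}}

```text
time: 20.75
tool_pos: [0.6049, 0.118, 0.1445]
tool_rot: [1.042, 1.534, -1.513]
contact_force: [-0.5, -0.4, -1.4]
opening: 0.0255
```

```bash
python3 - <<'E'
from cell import vision
from h import *
p=vision.read_camera('scene')
cv2.imwrite('pics/sc3.png',cv2.resize(np.clip(p['pixels'][170:270,280:400]*1.6,0,255).astype('uint8'),(720,600),interpolation=cv2.INTER_CUBIC))
E
python3 plan.py .6041 .1178 .1436 -57 20
```

```text
t 20.8 tcp [0.6049 0.118  0.1445] jawdeg -56.4 tilt [ 0.0022 -0.0365] q [ 0.09  0.58  1.37 -0.04  1.19  1.09] open 0.0251 F [-0.5 -0.3 -1.3]
remaining mm [-0.8 -0.2 -0.9] spin 0.01 rows 1
[{"slide": [0.9, -0.3, 0.8], "spin": 0.01}]
```

View pics/sc3.png

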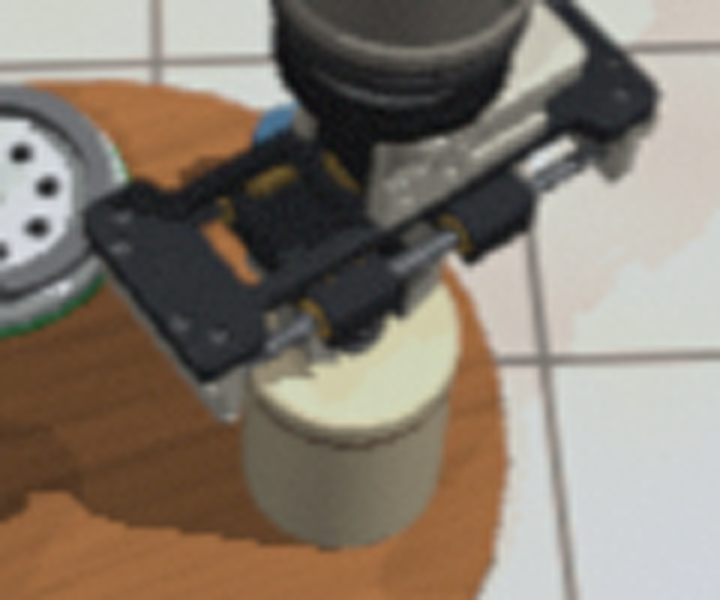

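Request:
{"fn": "send_rows", "kwargs": {"motion": [{"hand":-1,"slide":[1,0,0.6],"spin":0},{"hand":-0.42,"slide":[0,0,0],"spin":0},{"hand":-0.35,"slide":[0,0,0],"spin":0},{"hand":-0.25,"slide":[0,0,0],"spin":0},{"hand":-0.1,"slide":[0,0,0],"spin":0}]}}

```text
time: 21.3
tool_pos: [0.6049, 0.1176, 0.1444]
tool_rot: [1.094, 1.534, -1.462]
contact_force: [-0.4, 0.5, -0.1]
opening: 0.0381
```

```bash
python3 plan.py .6041 .1178 .1436 -57 20
```

```text
t 21.3 tcp [0.6049 0.1176 0.1444] jawdeg -56.4 tilt [ 0.004  -0.0363] q [ 0.09  0.58  1.37 -0.04  1.19  1.09] open 0.0381 F [-0.4  0.5 -0.1]
remaining mm [-0.8  0.2 -0.8] spin 0.01 rows 1
[{"slide": [0.8, -0.6, 0.5], "spin": 0.01}]
```

Request:
{"fn": "send_rows", "kwargs": {"motion": [{"hand":0,"slide":[-12,0,0],"spin":0},{"hand":0,"slide":[-25,0,0],"spin":0},{"hand":0,"slide":[-40,0,0],"spin":0},{"hand":0,"slide":[-40,0,0],"spin":0}]}}

```text
time: 21.7
tool_pos: [0.6017, 0.1216, 0.2609]
tool_rot: [0.76, 1.532, -1.796]
contact_force: [1.0, 0.3, -0.1]
opening: 0.0459
```

```bash
cat > chk2.py <<'E'
from wr import *
for n in ('scene','top'):
    p=vision.read_camera(n);Q=cloud(p)
    d=np.hypot(Q[...,0]-.603,Q[...,1]-.117)
    w=Q[(d<.03)&(Q[...,2]>.142)&(Q[...,2]<.19)]; l=Q[(d<.06)&(Q[...,2]>.128)&(Q[...,2]<.139)]
    if len(w)<3: print(n,'none');continue
    tp=w[w[:,2]>w[:,2].max()-.006]
    print(n,len(w),'top',(tp.min(0)+tp.max(0))/2,'zmax',w[:,2].max(),'whole',(w.min(0)+w.max(0))/2,'lid',(np.percentile(l,1,0)+np.percentile(l,99,0))/2)
    if n=='scene': cv2.imwrite('pics/sc4.png',cv2.resize(np.clip(p['pixels'][160:280,220:400]*1.6,0,255).astype('uint8'),(750,500),interpolation=cv2.INTER_CUBIC))
E
python3 chk2.py; python3 plan.py .6041 .1178 .1436 -57 20
```

```text
scene 174 top [0.60344361 0.11660422 0.17948214] zmax 0.18245715139303342 whole [0.60516178 0.11730147 0.16251001] lid [0.60233418 0.1175759  0.13352643]
top 86 top [0.60342382 0.11789601 0.18085784] zmax 0.18367977098951105 whole [0.6016513  0.11753421 0.164012  ] lid [0.59815731 0.12363496 0.13376718]
t 21.8 tcp [0.6045 0.122  0.2665] jawdeg -56.4 tilt [ 0.0044 -0.0363] q [ 0.09  0.49  1.18 -0.04  1.47  1.08] open 0.0461 F [ 0.8 -0.6  0.9]
remaining mm [  -0.4   -4.2 -122.9] spin 0.01 rows 7
[{"slide": [17.6, -0.1, 0.1], "spin": 0.001}, {"slide": [17.6, -0.1, 0.1], "spin": 0.001}, {"slide": [17.6, -0.1, 0.1], "spin": 0.001}, {"slide": [17.6, -0.1, 0.1], "spin": 0.001}, {"slide": [17.6, -0.1, 0.1], "spin": 0.001}, {"slide": [17.6, -0.1, 0.1], "spin": 0.001}, {"slide": [17.6, -0.1, 0.1], "spin": 0.001}]
```

View pics/sc4.png

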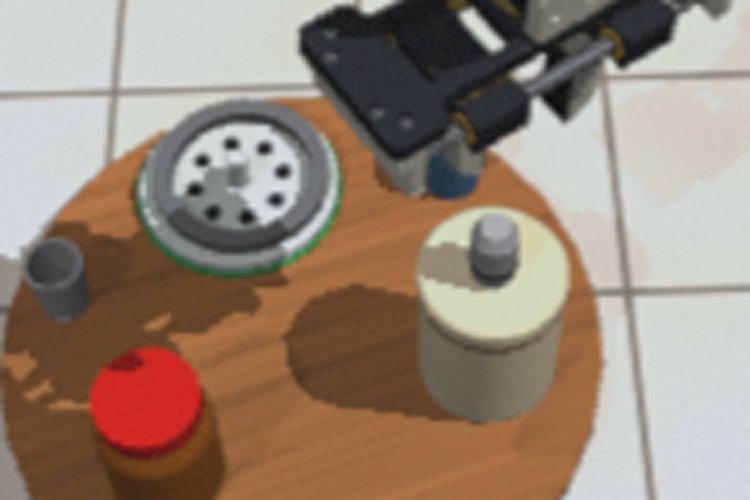

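The whistle stands upright within about 1 mm of the lid's centre. Next the funnel.

```bash
python3 plan.py .395 -.385 .2 19.4 40
```

```text
t 21.8 tcp [0.6045 0.122  0.2665] jawdeg -56.4 tilt [ 0.0044 -0.0363] q [ 0.09  0.49  1.18 -0.04  1.47  1.08] open 0.0461 F [ 0.8 -0.6  0.9]
remaining mm [-209.5 -507.   -66.5] spin -1.323 rows 14
[{"slide": [6.0, 21.7, 32.4], "spin": -0.095}, {"slide": [6.0, 18.6, 34.3], "spin": -0.095}, {"slide": [6.0, 15.2, 35.9], "spin": -0.095}, {"slide": [6.0, 11.8, 37.2], "spin": -0.095}, {"slide": [6.0, 8.2, 38.1], "spin": -0.095}, {"slide": [6.0, 4.6, 38.7], "spin": -0.095}, {"slide": [6.0, 0.9, 39.0], "spin": -0.095}, {"slide": [6.0, -2.8, 38.9], "spin": -0.095}, {"slide": [6.0, -6.4, 38.5], "spin": -0.095}, {"slide": [6.0, -10.0, 37.7], "spin": -0.095}, {"slide": [6.0, -13.5, 36.6], "spin": -0.095}, {"slide": [6.0, -16.9, 35.1], "spin": -0.095}, {"slide": [6.0, -20.2, 33.4], "spin": -0.095}, {"slide": [6.0, -23.2, 31.3], "spin": -0.095}]
```

Request:
{"fn": "send_rows", "kwargs": {"motion": [{"hand":0,"slide":[0,21.5,32.5],"spin":-0.095},{"hand":0,"slide":[0,18.5,34.5],"spin":-0.095},{"hand":0,"slide":[0,15,36],"spin":-0.095},{"hand":0,"slide":[3,12,37],"spin":-0.095},{"hand":0,"slide":[6,8,38],"spin":-0.095},{"hand":0,"slide":[6,4.5,38.5],"spin":-0.095},{"hand":0,"slide":[6,1,39],"spin":-0.095},{"hand":0,"slide":[6,-3,39],"spin":-0.095}]}}

```text
time: 22.6
tool_pos: [0.4866, -0.173, 0.2538]
tool_rot: [0.591, 1.531, -1.166]
contact_force: [0.4, 0.0, -0.4]
opening: 0.0454
```

Request:
{"fn": "send_rows", "kwargs": {"motion": [{"hand":0,"slide":[6,-6.5,38.5],"spin":-0.095},{"hand":0,"slide":[6,-10,37.5],"spin":-0.095},{"hand":0,"slide":[6,-13.5,36.5],"spin":-0.095},{"hand":0,"slide":[6,-17,35],"spin":-0.095},{"hand":0,"slide":[6,-20,33.5],"spin":-0.095},{"hand":0,"slide":[6,-23,31.5],"spin":-0.095}]}}

```text
time: 23.2
tool_pos: [0.4045, -0.4031, 0.2269]
tool_rot: [0.047, 1.527, -1.115]
contact_force: [0.0, 0.0, 0.4]
opening: 0.046
```

```bash
cat > fn.py <<'E'
from wr import *
vision.read_camera('top')
s,T,p,Q=shot('fn')
d=np.hypot(Q[...,0]-.41,Q[...,1]+.34)
for lo,hi in((.085,.1),(.07,.085),(.05,.07)):
    k=Q[(d<.05)&(Q[...,2]>lo)&(Q[...,2]<hi)]
    if len(k)>2: print(lo,len(k),'mean',k.mean(0),'mid',(k.min(0)+k.max(0))/2,np.ptp(k,axis=0))
q=Q[(d<.06)&(Q[...,2]>.006)&(Q[...,2]<.03)]; e=cv2.convexHull(q[:,:2].astype('float32'))[:,0]; print('mouth',circ(e))
E
python3 fn.py;python3 plan.py .41 -.34 .14 19.4 40
```

```text
0.085 190 mean [ 0.40837032 -0.34266127  0.09454278] mid [ 0.40875191 -0.3427712   0.09117127] [0.01359504 0.01421636 0.01197199]
0.07 35 mean [ 0.40344394 -0.34147576  0.07780121] mid [ 0.40582986 -0.34218954  0.07754373] [0.00899384 0.0137943  0.01487918]
0.05 47 mean [ 0.40324425 -0.3413743   0.0604205 ] mid [ 0.40538381 -0.34275421  0.06023249] [0.00948672 0.01636112 0.01927612]
mouth (array([ 0.40913542, -0.3429896 ]), np.float64(0.03513751767553522))
t 23.3 tcp [ 0.4032 -0.4056  0.2259] jawdeg 23.1 tilt [ 0.0177 -0.0402] q [-0.92  0.41  1.43 -0.01  1.26 -1.32] open 0.0459 F [0.2 0.6 0.6]
remaining mm [  6.8  65.6 -85.9] spin 0.064 rows 3
[{"slide": [27.8, 10.6, -20.5], "spin": 0.021}, {"slide": [27.8, 10.2, -20.7], "spin": 0.021}, {"slide": [27.8, 9.8, -20.9], "spin": 0.021}]
```

View pics/fn.png

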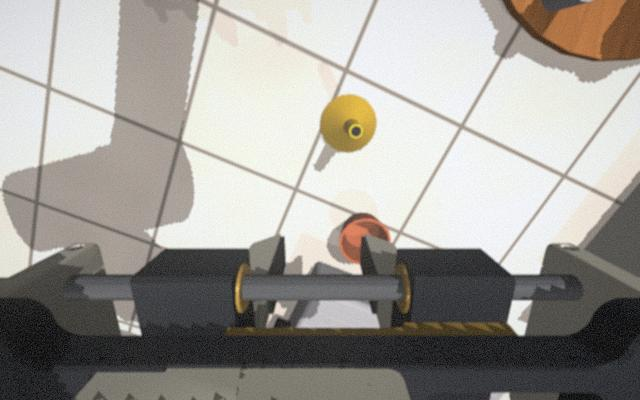

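Request:
{"fn": "send_rows", "kwargs": {"motion": [{"hand":0,"slide":[25,11,-21],"spin":0.021},{"hand":0,"slide":[27,10,-21],"spin":0.021},{"hand":0,"slide":[27,8,-20],"spin":0.021}]}}

```text
time: 23.6
tool_pos: [0.4098, -0.3439, 0.1464]
tool_rot: [0.143, 1.516, -1.099]
contact_force: [-0.1, 1.1, -0.9]
opening: 0.0462
```

```bash
python3 fn.py;python3 plan.py .409 -.342 .11 19.4 20
```

```text
0.085 327 mean [ 0.40836785 -0.34109888  0.09382037] mid [ 0.40869503 -0.34247609  0.09109057] [0.01422271 0.01429288 0.01215708]
0.07 127 mean [ 0.4070227  -0.33708376  0.07768748] mid [ 0.40814013 -0.33880953  0.07748349] [0.01377299 0.00800283 0.01493027]
0.05 156 mean [ 0.40676319 -0.33676383  0.06019137] mid [ 0.40778078 -0.33947538  0.05999106] [0.01477297 0.01116311 0.01983301]
mouth (array([ 0.40888427, -0.34268828]), np.float64(0.03506759906800336))
t 23.7 tcp [ 0.408  -0.3403  0.1435] jawdeg 19.0 tilt [ 0.0184 -0.0411] q [-0.83  0.41  1.66 -0.02  1.02 -1.15] open 0.0461 F [-0.9  0.3 -0.1]
remaining mm [  1.   -1.7 -33.5] spin -0.007 rows 2
[{"slide": [16.8, 0.1, 0.2], "spin": -0.004}, {"slide": [16.8, 0.1, 0.2], "spin": -0.004}]
```

View pics/fn.png

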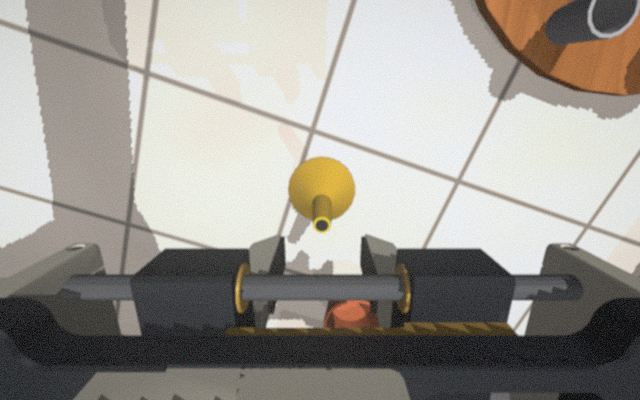

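Request:
{"fn": "send_rows", "kwargs": {"motion": [{"hand":0,"slide":[25,0.3,0.2],"spin":0},{"hand":0,"slide":[25,0.3,0.3],"spin":0},{"hand":0,"slide":[20,0.3,0.3],"spin":0}]}}

```text
time: 24.0
tool_pos: [0.4147, -0.3469, 0.0786]
tool_rot: [0.155, 1.513, -1.082]
contact_force: [0.5, -0.2, 0.4]
opening: 0.0458
```

```bash
python3 - <<'E'
from cell import vision
vision.read_camera('top')
E
python3 plan.py .4092 -.3432 .064 19.4 20
```

```text
t 24.05 tcp [ 0.4136 -0.346   0.0757] jawdeg 19.1 tilt [ 0.0238 -0.0473] q [-0.83  0.51  1.72 -0.02  0.86 -1.15] open 0.0459 F [-1.2  0.7 -2.1]
remaining mm [ -4.4   2.8 -11.7] spin -0.005 rows 1
[{"slide": [11.5, -3.4, -4.7], "spin": -0.005}]
```

Request:
{"fn": "send_rows", "kwargs": {"motion": [{"hand":0,"slide":[6,-1.7,-2.3],"spin":0},{"hand":0,"slide":[5,-1.7,-2.3],"spin":0},{"hand":-0.3,"slide":[0,0,0],"spin":0}]}}

```text
time: 24.35
tool_pos: [0.4102, -0.3449, 0.0666]
tool_rot: [0.147, 1.514, -1.09]
contact_force: [-1.0, -0.5, 0.5]
opening: 0.0418
```

```bash
python3 plan.py .4092 -.3432 .064 19.4 20
```

```text
t 24.35 tcp [ 0.4102 -0.3449  0.0666] jawdeg 19.1 tilt [ 0.0261 -0.0501] q [-0.83  0.52  1.74 -0.02  0.82 -1.15] open 0.0418 F [-1.  -0.5  0.5]
remaining mm [-1.   1.7 -2.6] spin -0.005 rows 1
[{"slide": [2.5, -0.4, -2.1], "spin": -0.005}]
```

Request:
{"fn": "send_rows", "kwargs": {"motion": [{"hand":-0.5,"slide":[2.5,-0.4,-2],"spin":0},{"hand":-1,"slide":[0.3,0,0],"spin":0},{"hand":-1,"slide":[0.3,0,0],"spin":0},{"hand":-1,"slide":[0.3,0,0],"spin":0},{"hand":-1,"slide":[0.3,0,0],"spin":0}], "grip_force": 15}}

```text
time: 24.85
tool_pos: [0.4103, -0.3444, 0.0654]
tool_rot: [0.168, 1.509, -1.069]
contact_force: [0.9, 0.3, -0.6]
opening: 0.0148
```

```bash
python3 plan.py .4092 -.3432 .064 19.4 20
```

```text
t 24.85 tcp [ 0.4103 -0.3444  0.0654] jawdeg 19.1 tilt [ 0.0295 -0.0538] q [-0.83  0.52  1.75 -0.02  0.81 -1.15] open 0.0148 F [ 0.9  0.3 -0.6]
remaining mm [-1.1  1.2 -1.4] spin -0.005 rows 1
[{"slide": [1.3, -0.6, -1.6], "spin": -0.005}]
```

Request:
{"fn": "send_rows", "kwargs": {"motion": [{"hand":-1,"slide":[-20,0,0],"spin":0},{"hand":-1,"slide":[-45,0,0],"spin":0},{"hand":-1,"slide":[-45,0,0],"spin":0},{"hand":-1,"slide":[-45,0,0],"spin":0},{"hand":-1,"slide":[-10,0,0],"spin":0}]}}

```text
time: 25.35
tool_pos: [0.4042, -0.3342, 0.2331]
tool_rot: [0.136, 1.517, -1.101]
contact_force: [0.6, -1.4, -1.1]
opening: 0.015
```

```bash
cat > fun.py <<'E'
from wr import *
# funnel in tool frame from the grasp moment (t=24.85)
Tg=tool_T(dict(tool_pos=[.4103,-.3444,.0654],tool_rot=[.168,1.509,-1.069]))
B=np.linalg.inv(Tg)
mouth_t=(B@[.409,-.3425,0,1])[:3]; ax_t=B[:3,:3]@[0,0,1]
def report():
    vision.read_camera('top')
    s,T,p,Q=shot('fun'); print('mouth world',(T[:3,:3]@mouth_t+T[:3,3]).round(4),'axis',(T[:3,:3]@ax_t).round(4))
    return s,T,p,Q
if __name__=='__main__': report()
E
python3 fun.py; python3 plan.py .634 .026 .225 19.4 42
```

```text
mouth world [ 0.4024 -0.3317  0.1671] axis [ 0.0059 -0.0068  1.    ]
t 25.45 tcp [ 0.4034 -0.3335  0.2297] jawdeg 19.1 tilt [ 0.0212 -0.0446] q [-0.83  0.31  1.56 -0.02  1.22 -1.16] open 0.0152 F [-0.3  0.4 -1. ]
remaining mm [230.6 359.5  -4.7] spin -0.005 rows 11
[{"slide": [-0.6, 30.5, -24.0], "spin": -0.0}, {"slide": [-0.6, 30.5, -24.0], "spin": -0.0}, {"slide": [-0.6, 30.5, -24.0], "spin": -0.0}, {"slide": [-0.6, 30.5, -24.0], "spin": -0.0}, {"slide": [-0.6, 30.5, -24.0], "spin": -0.0}, {"slide": [-0.6, 30.6, -23.9], "spin": -0.0}, {"slide": [-0.6, 30.6, -23.9], "spin": -0.0}, {"slide": [-0.6, 30.6, -23.9], "spin": -0.0}, {"slide": [-0.6, 30.6, -23.9], "spin": -0.0}, {"slide": [-0.6, 30.6, -23.9], "spin": -0.0}, {"slide": [-0.6, 30.6, -23.9], "spin": -0.0}]
```

View pics/fun.png

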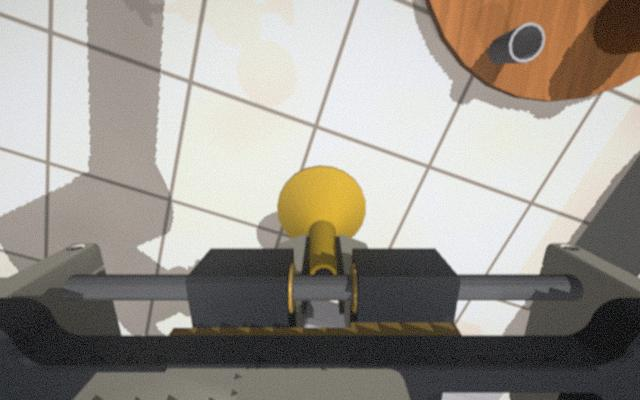

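Request:
{"fn": "send_rows", "kwargs": {"motion": [{"hand":-1,"slide":[0,22,-17],"spin":0},{"hand":-1,"slide":[0,30.5,-24],"spin":0},{"hand":-1,"slide":[0,30.5,-24],"spin":0},{"hand":-1,"slide":[0,30.5,-24],"spin":0},{"hand":-1,"slide":[0,30.5,-24],"spin":0},{"hand":-1,"slide":[0,30.5,-24],"spin":0},{"hand":-1,"slide":[0,30.5,-24],"spin":0},{"hand":-1,"slide":[0,30.5,-24],"spin":0}]}}

```text
time: 26.25
tool_pos: [0.5629, -0.0745, 0.2017]
tool_rot: [-0.518, 1.537, -1.765]
contact_force: [0.4, -0.9, -0.7]
opening: 0.0157
```

```bash
python3 plan.py .634 .026 .215 19.4 42
```

```text
t 26.25 tcp [ 0.5629 -0.0745  0.2017] jawdeg 18.5 tilt [-0.0064 -0.0327] q [-0.25  0.44  1.44 -0.04  1.26 -0.56] open 0.0157 F [ 0.4 -0.9 -0.7]
remaining mm [ 71.1 100.5  13.3] spin -0.015 rows 3
[{"slide": [-5.7, 33.1, -24.1], "spin": -0.005}, {"slide": [-5.7, 33.2, -23.9], "spin": -0.005}, {"slide": [-5.7, 33.3, -23.7], "spin": -0.005}]
```

Request:
{"fn": "send_rows", "kwargs": {"motion": [{"hand":-1,"slide":[-8,33,-24],"spin":-0.005},{"hand":-1,"slide":[-6,33,-24],"spin":-0.005},{"hand":-1,"slide":[-2,28,-18],"spin":-0.005}]}}

```text
time: 26.55
tool_pos: [0.6295, 0.0243, 0.2045]
tool_rot: [-0.949, 1.533, -2.18]
contact_force: [0.5, -0.6, -1.7]
opening: 0.0158
```

```bash
python3 fun.py; python3 plan.py .634 .026 .215 19.4 42
```

```text
mouth world [0.6268 0.0319 0.1382] axis [ 0.0507 -0.0257  0.9984]
t 26.65 tcp [0.63   0.0259 0.2033] jawdeg 19.7 tilt [-0.0218 -0.0297] q [-0.06  0.57  1.22 -0.03  1.37 -0.4 ] open 0.0151 F [ 0.1  0.1 -0.1]
remaining mm [ 4.   0.1 11.7] spin 0.005 rows 1
[{"slide": [-11.8, 3.4, 1.5], "spin": 0.005}]
```

View pics/fun.png

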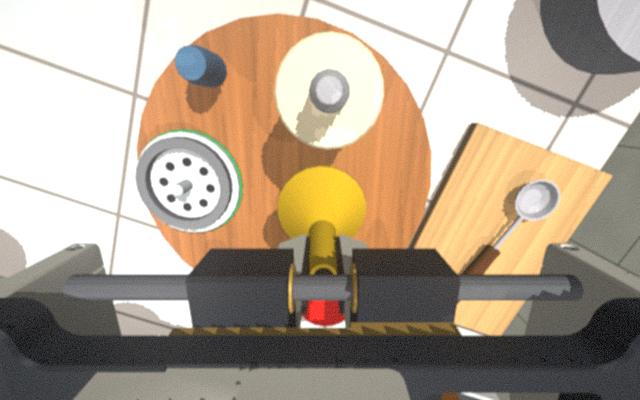

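```bash
python3 plan.py .637 .020 .11 19.4 25
```

```text
t 26.65 tcp [0.63   0.0259 0.2033] jawdeg 19.7 tilt [-0.0218 -0.0297] q [-0.06  0.57  1.22 -0.03  1.37 -0.4 ] open 0.0151 F [ 0.1  0.1 -0.1]
remaining mm [  7.   -5.9 -93.3] spin 0.005 rows 4
[{"slide": [23.3, 1.9, 1.5], "spin": 0.001}, {"slide": [23.3, 1.9, 1.5], "spin": 0.001}, {"slide": [23.3, 1.9, 1.5], "spin": 0.001}, {"slide": [23.3, 1.9, 1.5], "spin": 0.001}]
```

Request:
{"fn": "send_rows", "kwargs": {"motion": [{"hand":-1,"slide":[8,3,3],"spin":0},{"hand":-1,"slide":[23,2.5,2],"spin":0},{"hand":-1,"slide":[23,1.5,1.5],"spin":0}]}}

```text
time: 26.95
tool_pos: [0.6369, 0.0191, 0.1442]
tool_rot: [-1.02, 1.532, -2.246]
contact_force: [0.2, 0.7, -1.4]
opening: 0.0155
```

```bash
python3 fun.py; python3 plan.py .637 .020 .11 19.4 25
```

```text
mouth world [0.6294 0.0222 0.0743] axis [ 0.062  -0.0239  0.9978]
t 27.05 tcp [0.6347 0.0189 0.1414] jawdeg 19.7 tilt [-0.0321 -0.0299] q [-0.07  0.63  1.28 -0.03  1.26 -0.41] open 0.0152 F [ 0.2  0.4 -1.3]
remaining mm [  2.3   1.1 -31.4] spin 0.005 rows 2
[{"slide": [15.6, 1.9, -0.4], "spin": 0.002}, {"slide": [15.6, 1.9, -0.4], "spin": 0.002}]
```

View pics/fun.png

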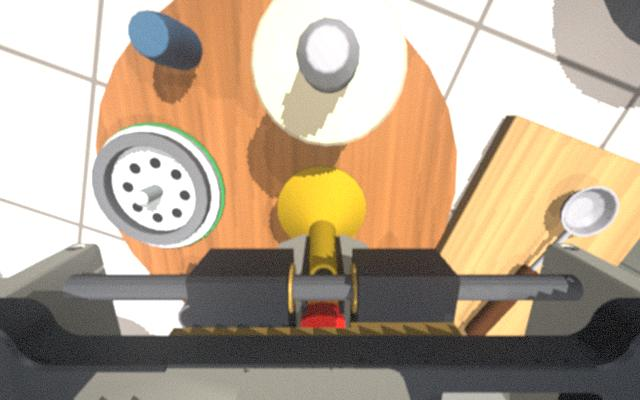

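```bash
python3 plan.py .6395 .0227 .097 19.4 25
```

```text
t 27.05 tcp [0.6347 0.0189 0.1414] jawdeg 19.7 tilt [-0.0321 -0.0299] q [-0.07  0.63  1.28 -0.03  1.26 -0.41] open 0.0152 F [ 0.2  0.4 -1.3]
remaining mm [  4.8   3.8 -44.4] spin 0.005 rows 2
[{"slide": [22.0, 3.8, -1.3], "spin": 0.002}, {"slide": [22.0, 3.8, -1.4], "spin": 0.002}]
```

Request:
{"fn": "send_rows", "kwargs": {"motion": [{"hand":-1,"slide":[15,3.2,-1.5],"spin":0},{"hand":-1,"slide":[15,3,-1.5],"spin":0},{"hand":-1,"slide":[12,2,-1],"spin":0}]}}

```text
time: 27.35
tool_pos: [0.6399, 0.0214, 0.0988]
tool_rot: [-1.134, 1.528, -2.365]
contact_force: [-0.3, -1.0, 0.6]
opening: 0.0152
```

```bash
python3 fun.py; python3 plan.py .6395 .0227 .091 19.4 25
```

```text
mouth world [0.6333 0.0251 0.0313] axis [ 0.0643 -0.0241  0.9976]
t 27.45 tcp [0.6388 0.0218 0.0975] jawdeg 19.5 tilt [-0.0343 -0.03  ] q [-0.07  0.68  1.31 -0.03  1.17 -0.4 ] open 0.0154 F [-0.7 -0.5 -1. ]
remaining mm [ 0.7  0.9 -6.5] spin 0.001 rows 1
[{"slide": [6.4, 1.2, -0.8], "spin": 0.001}]
```

Request:
{"fn": "send_rows", "kwargs": {"motion": [{"hand":-1,"slide":[3.5,0.8,-0.8],"spin":0},{"hand":-1,"slide":[2,0.2,0],"spin":0}]}}

```text
time: 27.65
tool_pos: [0.6399, 0.0225, 0.0928]
tool_rot: [-1.163, 1.526, -2.394]
contact_force: [-0.6, 0.4, -0.3]
opening: 0.0149
```

```bash
python3 fun.py; python3 plan.py .6395 .0227 .091 19.4 25; python3 - <<'E'
from cell import vision
from h import *
p=vision.read_camera('scene')
cv2.imwrite('pics/sc5.png',cv2.resize(np.clip(p['pixels'][160:290,220:400]*1.6,0,255).astype('uint8'),(750,540),interpolation=cv2.INTER_CUBIC))
E
```

```text
mouth world [0.6347 0.026  0.0277] axis [ 0.0622 -0.0239  0.9978]
t 27.75 tcp [0.6401 0.0225 0.093 ] jawdeg 19.5 tilt [-0.0321 -0.0302] q [-0.07  0.69  1.32 -0.04  1.16 -0.39] open 0.0151 F [ 0.1 -0.1 -0.3]
remaining mm [-0.6  0.2 -2. ] spin 0.001 rows 1
[{"slide": [2.0, -0.4, -0.4], "spin": 0.001}]
```

View pics/sc5.png

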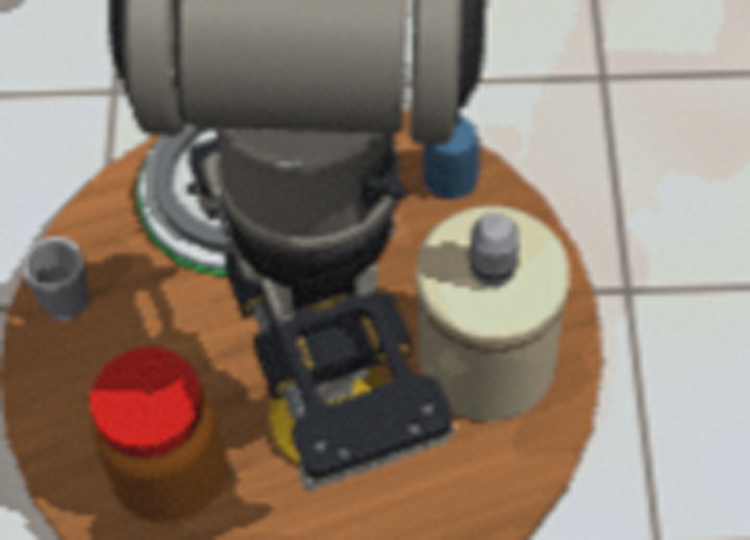

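Request:
{"fn": "send_rows", "kwargs": {"motion": [{"hand":-1,"slide":[2,-0.4,0],"spin":0},{"hand":-1,"slide":[1.2,0,0],"spin":0}]}}

```text
time: 28.0
tool_pos: [0.6401, 0.0223, 0.0908]
tool_rot: [-1.12, 1.528, -2.35]
contact_force: [-0.1, 0.1, -1.6]
opening: 0.0153
```

```bash
python3 fun.py; python3 plan.py .6395 .0227 .089 19.4 25
```

```text
mouth world [0.6349 0.0257 0.0256] axis [ 0.0601 -0.0237  0.9979]
t 28.1 tcp [0.6401 0.0223 0.0907] jawdeg 19.5 tilt [-0.0303 -0.0303] q [-0.07  0.69  1.32 -0.04  1.16 -0.39] open 0.015 F [-0.   0.5 -1. ]
remaining mm [-0.6  0.4 -1.7] spin 0.001 rows 1
[{"slide": [1.7, -0.4, -0.6], "spin": 0.001}]
```

Request:
{"fn": "send_rows", "kwargs": {"motion": [{"hand":-1,"slide":[1.5,-0.6,-0.3],"spin":0},{"hand":-0.5,"slide":[0,0,0],"spin":0},{"hand":-0.2,"slide":[0,0,0],"spin":0},{"hand":0,"slide":[0,0,0],"spin":0},{"hand":0,"slide":[0,0,0],"spin":0}]}}

```text
time: 28.6
tool_pos: [0.6395, 0.0223, 0.0895]
tool_rot: [-1.113, 1.528, -2.344]
contact_force: [-0.6, -0.3, 0.7]
opening: 0.042
```

Request:
{"fn": "send_rows", "kwargs": {"motion": [{"hand":0,"slide":[-15,0,0],"spin":0},{"hand":0,"slide":[-30,0,0],"spin":0},{"hand":0,"slide":[-45,0,0],"spin":0},{"hand":0,"slide":[-45,0,0],"spin":0}]}}

```text
time: 29.0
tool_pos: [0.64, 0.0265, 0.2203]
tool_rot: [-1.347, 1.516, -2.578]
contact_force: [0.7, 0.6, 0.6]
opening: 0.0459
```

Request:
{"fn": "send_rows", "kwargs": {"motion": [{"hand":0,"slide":[-5,-20,10],"spin":0},{"hand":0,"slide":[-5,-40,25],"spin":0},{"hand":0,"slide":[0,-30,40],"spin":0},{"hand":0,"slide":[0,-20,45],"spin":0},{"hand":0,"slide":[0,-10,45],"spin":0},{"hand":0,"slide":[0,0,45],"spin":0},{"hand":0,"slide":[0,0,45],"spin":0},{"hand":0,"slide":[0,0,20],"spin":0}]}}

```text
time: 29.8
tool_pos: [0.6219, -0.2791, 0.2531]
tool_rot: [-1.012, 1.529, -2.236]
contact_force: [1.2, 0.3, -0.3]
opening: 0.0457
```

```bash
cat > fin.py <<'E'
from wr import *
from scipy.optimize import least_squares
def fit(p,m,z):
    c=max(cv2.findContours(m.astype('uint8'),0,cv2.CHAIN_APPROX_NONE)[0],key=len)[:,0]
    W=p['world_from_camera'];r=np.c_[(c[:,0]-p['cx'])/p['fx'],(c[:,1]-p['cy'])/p['fy'],np.ones(len(c))]@W[:3,:3].T
    e=W[:3,3]+r*((z-W[2,3])/r[:,2])[:,None]; return circ(e[:,:2])
print(observe()['tool_pos'])
for n in ('scene','top'):
    p=vision.read_camera(n);Q=cloud(p)
    near=lambda x,y,r:np.hypot(Q[...,0]-x,Q[...,1]-y)<r
    f=Q[near(.634,.026,.05)&(Q[...,2]>.105)&(Q[...,2]<.125)]
    print(n,'spout',len(f),((f.min(0)+f.max(0))/2).round(4) if len(f) else '', 'zmax',f[:,2].max() if len(f) else '')
    b=near(.634,.026,.05)&(Q[...,2]>.024)&(Q[...,2]<.07);q=Q[b];print('  cone',((np.percentile(q,1,0)+np.percentile(q,99,0))/2).round(4),np.ptp(q,axis=0).round(3))
    print('  can',fit(p,near(.603,.117,.07)&(Q[...,2]>.125),.134),'jar',fit(p,near(.665,-.065,.06)&(Q[...,2]>.115),.122))
    q=Q[near(.4755,-.0313,.07)&(Q[...,2]>.041)&(Q[...,2]<.051)]
    r=least_squares(lambda v:np.clip(np.abs(np.hypot(q[:,0]-v[0],q[:,1]-v[1])-.049)-.005,0,1)*1000,[.4755,-.0313]); k=Q[near(.4755,-.0313,.013)&(Q[...,2]>.053)&(Q[...,2]<.066)]
    d=Q[near(.4755,-.0313,.075)&(Q[...,2]>.031)&(Q[...,2]<.04)]
    print('  ring',r.x,'z',np.median(q[:,2]),'knob',k.mean(0),'disc',(np.percentile(d,1,0)+np.percentile(d,99,0))/2)
    w=Q[near(.603,.117,.03)&(Q[...,2]>.142)&(Q[...,2]<.19)];tp=w[w[:,2]>w[:,2].max()-.006]; print('  whistle',(tp.min(0)+tp.max(0))/2)
    cv2.imwrite(f'pics/fin_{n}.png',np.clip(p['pixels']*1.5,0,255).astype('uint8'))
    a=p['pixels'][150:310,200:400] if n=='scene' else p['pixels'][110:250,265:440]
    cv2.imwrite(f'pics/finc_{n}.png',cv2.resize(np.clip(a*1.6,0,255).astype('uint8'),(750,600),interpolation=cv2.INTER_CUBIC))
E
python3 fin.py
```

```text
[ 0.62190188 -0.27910775  0.25309737]
scene spout 43 [0.6346 0.027  0.1124] zmax 0.11978007581186212
  cone [0.6338 0.0276 0.0453] [0.097 0.097 0.046]
  can (array([0.60386948, 0.11683674]), np.float64(0.04062213813083423)) jar (array([ 0.66564473, -0.06525106]), np.float64(0.02873507348686918))
  ring [ 0.47141537 -0.02798798] z 0.046046075889772775 knob [ 0.47673363 -0.03054188  0.05920987] disc [ 0.48370494 -0.03050115  0.03530999]
  whistle [0.60313741 0.11686796 0.17857925]
top spout 24 [0.6338 0.0272 0.1154] zmax 0.12045480034225942
  cone [0.6317 0.0262 0.0454] [0.091 0.098 0.046]
  can (array([0.60197328, 0.11767801]), np.float64(0.039542968625276065)) jar (array([ 0.6644325 , -0.06581944]), np.float64(0.027982309787852967))
  ring [ 0.47511564 -0.02838629] z 0.04559348496685678 knob [ 0.47506806 -0.030704    0.05874195] disc [ 0.48739715 -0.02997466  0.03517469]
  whistle [0.60341262 0.11788066 0.18085855]
```

View pics/finc_scene.png

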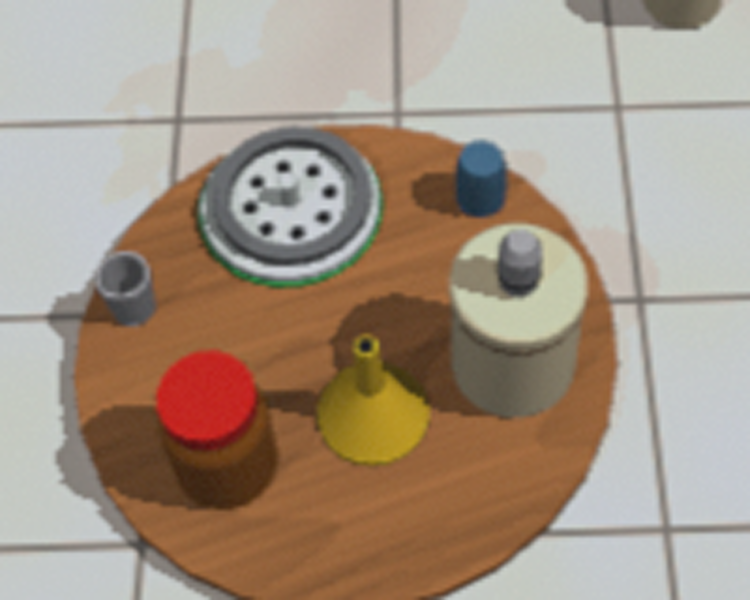

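View pics/fin_top.png

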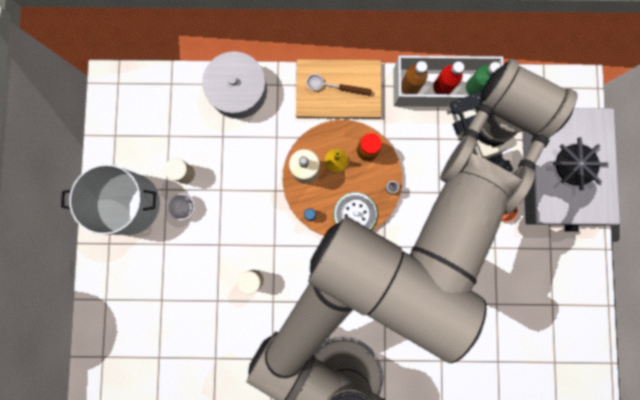

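```bash
python3 - <<'E'
from cell import job
print(job.hand_in())
E
```

```text
the job is handed in; nothing more can be done
None
```

All four parts are laid out as asked, and the job was handed in at about 30 s of the 115 s limit. In the last pictures everything stood in place and the gripper was clear at z = 0.25 m.

- **Disc:** its knob is within about 1 mm of the mat centre in the wrist view (up to 1.7 mm in the scene camera), and the disc lies flat.
- **Gasket:** it lies flat on the disc with its top at 0.046 m. It is about 2 mm off the knob in y in all three cameras. The last scene fit also read 5 mm off in x, which the wrist and top cameras did not show. I left it rather than risk shifting the disc.
- **Whistle:** it stands upright within about 1–2 mm of the lid centre on the 112 mm canister, chosen over the two smaller look-alikes.
- **Funnel:** it stands mouth down at about (0.634, 0.027), where the midpoint between canister and jar is (0.634, 0.026).
- **Canister and jar:** neither moved by more than 0.5 mm.

- **Tool tilt:** it drifted to about 0.07 rad at worst during the moves, so the disc and funnel were set down slightly tilted. Both settled flat.
- **Counter contact:** the fingers pressed the counter with about 24 N while reaching for the gasket, under the 40 N limit.
- **Failed measurement:** one wrist-camera fit of the disc and mat outline failed. I used the knob position and the fixed cameras instead.

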